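# Put a mixed-up praline box right

## Task

Chocolate cups have got into the wooden praline box, which is for chocolate logs only: open its lid fully by the pull and ease it back onto its stop, take out the cups and drop them into the slatted reject crate, and lay every short arched log that is lying loose on the bare counter into the box with those already there. Then lower the lid gently until it is shut. Leave the longer round chocolate rolls and everything else where they are.

Things in the scene. Friction and masses are not known exactly. Their poses are not given: they have to be found in the camera images.
- praline_box: flat wooden praline box with a hinged lid, fixed to the counter, 141 deep (own x) x 200 wide (own y) x 43 mm high with the lid shut; origin on the counter under it; -x is its front, which faces the robot. The open tray inside spans x -69..61, y -94..96 mm, floor at z 4 mm, rim at z 35 mm, walls 5 mm
- praline_box_lid (a joint): angle of the box lid: 0 lies shut on the box, 1.92 leans back fully open on its stop, just past upright. Starts shut or a little ajar. The hinge is stiff (about 0.16 N m): the lid stays where it is left
- lid_hinge (a point): middle of the lid's hinge line at the back of the box, 36 mm above the counter; fixed; its x, y axes are the box's and the hinge line runs along y
- lid_pull (a point): centre of the brass barrel pull on the lid near its front edge: a bar 20 mm long along the box's y, 16 mm thick, 24 mm above the lid's top on a thin stem; pinch its two ends along y and it can turn between the pads. Lid shut: 129 mm in front of the hinge line (box's -x) and 31 mm above it; it swings about that line. The 6 mm lid board ends 12 mm beyond it
- crate: open slatted wooden reject crate, fixed, 130 (own x) x 150 (own y) x 55 mm high, walls 6 mm, floor 6 mm thick; origin on the counter under its centre
- cup_0: fluted chocolate cup with pale filling, 37 mm across at the rim, narrower at the foot, 28 mm high, 14 g; origin at the centre of its underside, z up. It starts inside the praline box, where it does not belong
- cup_1: fluted chocolate cup with pale filling, 37 mm across at the rim, narrower at the foot, 28 mm high, 14 g; origin at the centre of its underside, z up. It starts inside the praline box, where it does not belong
- log_0: moulded chocolate log, arched top, 19 wide (own x) x 42 long (own y) x 16 high mm, 13 g; origin at the centre of its flat underside, z up. Starts lying on the counter; some of these may be absent
- log_1: moulded chocolate log, arched top, 19 wide (own x) x 42 long (own y) x 16 high mm, 13 g; origin at the centre of its flat underside, z up. Starts lying on the counter; some of these may be absent
- log_2: moulded chocolate log, arched top, 19 wide (own x) x 42 long (own y) x 16 high mm, 13 g; origin at the centre of its flat underside, z up. Starts lying on the counter; some of these may be absent
- log_3: moulded chocolate log, arched top, 19 wide (own x) x 42 long (own y) x 16 high mm, 13 g; origin at the centre of its flat underside, z up. Starts lying on the counter; some of these may be absent
- packed_log_0: moulded chocolate log, arched top, 19 wide (own x) x 42 long (own y) x 16 high mm, 13 g; origin at the centre of its flat underside, z up. Already lies in the back of the praline box and stays in the box
- packed_log_1: moulded chocolate log, arched top, 19 wide (own x) x 42 long (own y) x 16 high mm, 13 g; origin at the centre of its flat underside, z up. Already lies in the back of the praline box and stays in the box
- roll_0: rolled chocolate stick, round, 17 x 64 (own y) x 18 mm, lying on the counter; leave it there; origin at its underside
- roll_1: rolled chocolate stick, round, 17 x 64 (own y) x 18 mm, lying on the counter; leave it there; origin at its underside
- brush_by: crumb brush, 26 x 131 (own y) x 30 mm; a bystander, leave it; origin at its underside
- card: oak block with an upright card, 24 x 85 (own y) x 57 mm; a bystander, leave it; origin at its underside

How it is judged:
By the outcome, as a careful person would: the job done as asked, in the order asked, and still so for the second after the job is handed in, with the robot touching nothing.
Of log_0, log_1, log_2, log_3 only 2 to 4 are there at a start; the rules pass over those that are not, and their reading is None.
At some moment in a run one of log_0, log_1, log_2, log_3 may be knocked a few centimetres aside while the robot is not near it.
Once in a run the grip may slacken for a moment while it holds something.
It also fails if it takes over 210 s, if anything falls off the work surface, if the arm or the gripper's body presses on something with over 40 N, if the wrist force passes 120 N, or if a joint passes its speed limit or range.

## Robot

A 6-joint arm with a two-finger parallel gripper is mounted at the origin on a cart in front of the work surface, level with it; the furniture and walls round the work are solid. World frame = base frame: x ahead of the robot, y to its left, z up, the work surface at z = 0. Lengths are in m, angles in rad, forces in N, time in s.
With the tool pointing down it reaches from about 0.225 to 0.875 m from the base axis. Payload 3.4 kg.
Tool frame: the origin (TCP) lies between the finger pads; the fingertips stand 19 mm ahead of it and the grasp point (between the pads) is the TCP; z points along the fingers, y is the line along which they close (so a half turn about z gives the same grasp; the last joint's range is limited). The gripper opens to 85 mm and grips with 20 to 120 N. Pads are 22 mm wide; open, the fingers measure 114 mm over their backs; the gripper's body (76 mm by 85 mm) begins 54 mm behind the grasp point. The pads swing forward as they close: fully open they stand 13 mm farther back than shut.
Start: joints at [-1.266, 0.276, 1.505, -0, 1.361, -0.121], TCP at [0.238, -0.524, 0.25] pointing down, gripper open.
Joint ranges: [-2.89, 2.89], [-0.75, 2.08], [0.22, 2.7], [-1.18, 4.32], [0.11, 2.71], [-2.7, 2.7]. Speed limits (rad/s): [2.57, 2.57, 3.14, 3.14, 3.14, 3.14].

## Interface

Orientations are given as a unit quaternion [w, x, y, z].
In Python, from rig import get_state, imaging, ticket gives the robot as it stands. The module is installed in compiled form; this text tells all that it offers.
- The arm moves only by the shell command python3 -m inch 'ROWS' [FORCE]. ROWS is JSON, a list of rows, each an object with "claw": the opening, from -1 (shut) to 1 (fully open); "travel": the shift along the world's x, y, z in units of 200 mm (1.0 is 200 mm), a list of three; "turn": the turn about the world's z in units of 180 degrees (1.0 is 180 degrees). A call has 1 to 5 rows; each row is the pose to reach, as a shift and turn from the pose commanded when the call began, turning the shorter way round; what a row does not reach only later rows make up. A row lasts 1/10 s, in which the tool goes at most 50 mm and 8.59 degrees, less where a joint would pass 70% of its speed; a pose out of reach is approached as far as the arm can. A call with a number of a shift or a turn outside -1 to 1 is refused whole. A call with a gripper value outside its range is refused whole. The fingers move at their own pace and stop on an object; FORCE is the grip in N (left out, the last holds). Time passes only in rows, so rows that repeat a pose let the fingers close. It gives the time, the measured TCP pose, the force, the opening and the grip force at its end, in the units of the state.
- get_state(): the state, without advancing time (a new reading comes with each control period).
- imaging.get_image(name): name is "scene" or "top" or "wrist"; returns the picture (400x640x3 uint8, red, green, blue); there is no depth.
- imaging.camera_params(name): a dict with "camera_matrix" (3x3 intrinsics, pixels), "k1" (the pictures are not rectified: a ray, as slopes to the right and down, at radius r is drawn at 1 + k1 r^2 times it, then the intrinsics apply), "cam_to_world" (4x4, takes a point from camera to world coordinates); the wrist camera has in their place "T_tool_cam" (4x4, takes a point from camera to tool coordinates, whose origin is the TCP and whose axes are the flange's). Camera axes: x right, y down, z forward; pixel columns grow to the right and rows downward; lengths in m; the calibration is good to about 2 mm. A picture is of the moment at which its call begins: read the wrist's pose just before it. camera_params takes no time and is no camera call.
- ticket.sign_off(): hands the job in; it is judged then, once.
The state is a dict: "clock": time; "qpos": joint angles; "qd": joint speeds; "effort": joint torques, N m; "position": TCP position; "ee_rot": TCP orientation; "contact_force": force on the tool from outside, world axes, zero at the start; "moment": the same for the moment, N m; "width": finger opening in m; "gripper_force": force on a finger pad.
Only numpy, scipy, OpenCV 4.12 (cv2) and the standard library are available. Lean on these libraries where they do the work, as an engineer would, in place of code of your own. Each camera call takes 0.05 s, during which the arm holds its last target. There are 200 camera calls.

## Working session

There is one attempt and no reset: what is moved stays moved. The work goes in short steps, Python scripts to look and compute and a shell command to move; the robot and the scene stay as the last step left them, time stands still between calls to the robot, and variables do not carry over. Pictures are saved under pics/ and viewed, at most 14 in all, crops included, and the job is handed in when it is done.

```bash
mkdir -p pics; cat > h.py <<'E'
import numpy as np, cv2
from rig import get_state, imaging
from scipy.spatial.transform import Rotation as R
def Rq(q): return R.from_quat([q[1],q[2],q[3],q[0]])
def snap(name,f=None):
    s=get_state(); im=imaging.get_image(name); p=imaging.camera_params(name)
    if name=='wrist':
        T=np.eye(4);T[:3,:3]=Rq(s['ee_rot']).as_matrix();T[:3,3]=s['position'];M=T@np.array(p['T_tool_cam'])
    else: M=np.array(p['cam_to_world'])
    c=dict(K=np.array(p['camera_matrix']),k1=p['k1'],M=M)
    if f: cv2.imwrite('pics/'+f,im[:,:,::-1]); np.savez('pics/'+f+'.npz',**c)
    return im,c
def ray(c,uv):
    uv=np.atleast_2d(uv).astype(float);K=c['K']
    d=np.c_[(uv[:,0]-K[0,2])/K[0,0],(uv[:,1]-K[1,2])/K[1,1]]
    u=d.copy()
    for _ in range(20): u=d/(1+float(c['k1'])*(u**2).sum(1,keepdims=True))
    v=np.c_[u,np.ones(len(u))]@c['M'][:3,:3].T
    return c['M'][:3,3],v
def plane(c,uv,z):
    o,v=ray(c,uv); return o+v*((z-o[2])/v[:,2:3])
def proj(c,P):
    P=np.atleast_2d(P); q=(P-c['M'][:3,3])@c['M'][:3,:3]; u=q[:,:2]/q[:,2:]
    u=u*(1+float(c['k1'])*(u**2).sum(1,keepdims=True)); K=c['K']
    return np.c_[u[:,0]*K[0,0]+K[0,2],u[:,1]*K[1,1]+K[1,2]]
def load(f): return cv2.imread('pics/'+f)[:,:,::-1],dict(np.load('pics/'+f+'.npz'))
E
python3 - <<'E'
from h import *
for n in('top','scene'):
    im,c=snap(n,n+'0.png'); print(n,c['M'].round(3).tolist(),c['K'].tolist(),c['k1'])
print(imaging.camera_params('wrist')['T_tool_cam']); print(get_state())
E
```

```text
top [[-0.009, -0.993, 0.115, 0.395], [-1.0, 0.007, -0.019, 0.026], [0.018, -0.116, -0.993, 1.171], [0.0, 0.0, 0.0, 1.0]] [[375.3763944495372, 0.0, 321.4459570350832], [0.0, 375.3763944495372, 199.8129574359989], [0.0, 0.0, 1.0]] -0.0846152716876952
scene [[0.614, -0.316, 0.723, -0.291], [-0.789, -0.245, 0.563, -0.634], [-0.001, -0.917, -0.4, 0.537], [0.0, 0.0, 0.0, 1.0]] [[372.6224076105233, 0.0, 311.57822633728574], [0.0, 372.6224076105233, 196.2261434870162], [0.0, 0.0, 1.0]] -0.04645910252052623
[[-3.40759910e-04 -9.64876895e-01 -2.62702229e-01  6.62761133e-02]
 [ 9.99999879e-01 -2.35478659e-04 -4.32245861e-04 -1.38045396e-03]
 [ 3.55203276e-04 -2.62702344e-01  9.64876859e-01 -1.23742535e-01]
 [ 0.00000000e+00  0.00000000e+00  0.00000000e+00  1.00000000e+00]]
{'clock': 0.1, 'qpos': array([-1.26601184e+00,  2.76536084e-01,  1.50601633e+00,  1.68292367e-05,
        1.36069772e+00, -1.20998704e-01]), 'qd': array([-0.00084934, -0.0012089 , -0.0029823 ,  0.00122686, -0.00054049,
        0.00018496]), 'effort': array([ 1.33948412e-03, -4.17697871e+01, -2.46404457e+01, -1.03883219e-04,
        5.76206949e-03, -7.70677900e-06]), 'position': array([ 0.23736201, -0.5232362 ,  0.24951981]), 'ee_rot': array([-8.25998200e-04,  9.77424081e-01,  2.11285302e-01, -6.78547495e-05]), 'contact_force': array([-0.06572277,  0.30586361, -0.88246278]), 'moment': array([ 0.00709109, -0.00662977, -0.04213583]), 'gripper_force': 0.0, 'width': 0.08524386301452631}
```

View pics/top0.png

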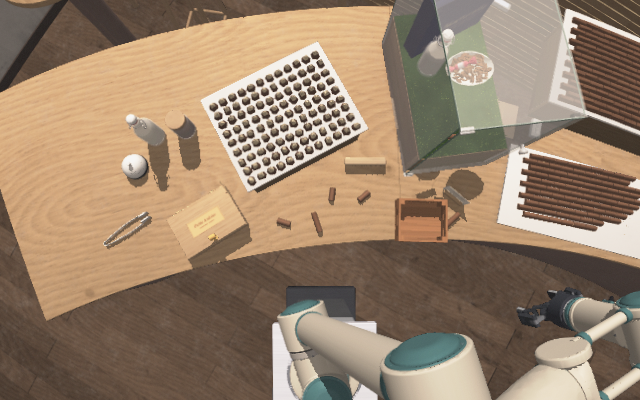

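View pics/scene0.png

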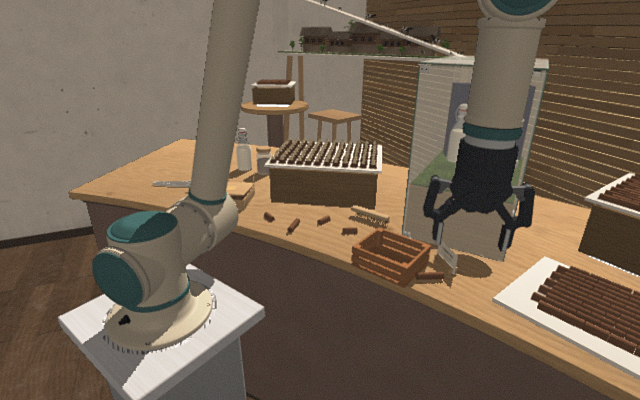

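The top view shows the box at (208,222) with its pull at (212,237), the crate at (423,219) and small brown pieces at (284,223), (317,224), (332,194), (363,196) and (455,215). I'll measure these next.

```bash
python3 - <<'E'
from h import *
im,c=load('top0.png')
cr=cv2.resize(im[150:275,150:500],None,fx=2.28,fy=2.28,interpolation=cv2.INTER_CUBIC)
cv2.imwrite('pics/cr0.png',cr[:,:,::-1])
g=im.astype(int); m=((g.sum(2)<260)).astype(np.uint8)
m[:150]=0;m[270:]=0
n,l,st,ce=cv2.connectedComponentsWithStats(m)
for i in range(1,n):
    if 15<st[i,4]<400 and 230<ce[i,0]<490:
        pts=np.argwhere(l==i)[:,::-1]; P=plane(c,pts,0.012)[:,:2]; r=cv2.minAreaRect((P*1000).astype(np.float32))
        print(ce[i].round(1),st[i,4],np.round(r[0],0),np.round(r[1],0),round(r[2]),im[pts[:,1],pts[:,0]].mean(0).round())
# box lid corners guess
for n,uv in dict(box=[(168,218),(223,187),(249,228),(190,260)],pull=[(212,237)],crate=[(397,200),(450,198),(447,240),(398,240)],).items():
    print(n,plane(c,uv,0.043 if n!='pull' else .067).round(3).tolist())
E
```

```text
[237.5 153.4] 19 [679. 267.] [12. 23.] 27 [77. 61. 52.]
[261.9 152.8] 19 [680. 191.] [10. 24.] 27 [73. 59. 51.]
[285.2 152.1] 23 [682. 117.] [25. 13.] 90 [72. 58. 50.]
[308.8 151.6] 24 [683.  43.] [22. 10.] 90 [69. 54. 47.]
[294.4 170.1] 374 [626.  84.] [ 13. 284.] 28 [70. 59. 48.]
[422.6 159.1] 143 [ 658. -319.] [ 15. 120.] 36 [74. 77. 63.]
[299.1 156.9] 29 [667.  72.] [17. 23.] 16 [76. 61. 53.]
[251.7 157.6] 18 [665. 223.] [12. 23.] 39 [80. 63. 53.]
[276.  157.2] 27 [668. 147.] [16. 22.] 0 [74. 57. 49.]
[267.1 162.4] 23 [650. 173.] [11. 22.] 46 [78. 62. 53.]
[289.5 162.4] 25 [649. 105.] [24. 14.] 73 [73. 58. 51.]
[242.8 164.2] 17 [644. 250.] [11. 18.] 37 [77. 61. 52.]
[251.8 169.6] 46 [628. 221.] [17. 52.] 32 [81. 65. 56.]
[280.6 167.3] 24 [633. 130.] [18. 23.] 8 [73. 58. 50.]
[272.1 171.5] 24 [620. 159.] [15. 25.] 23 [75. 60. 51.]
[262.  176.6] 20 [605. 189.] [13. 24.] 27 [78. 63. 54.]
[251.5 182.4] 21 [587. 222.] [22. 13.] 90 [78. 63. 55.]
[333.2 195.8] 23 [544. -34.] [13. 39.] 65 [98. 74. 59.]
[363.5 198.2] 36 [ 534. -129.] [14. 42.] 26 [91. 70. 56.]
[451.  199.2] 44 [ 524. -404.] [66. 17.] 51 [102.  82.  65.]
[314.6 224. ] 21 [455.  26.] [56.  4.] 19 [101.  76.  60.]
[453.3 221.3] 29 [ 459. -411.] [ 7. 57.] 43 [98. 75. 59.]
[283.8 224.4] 36 [454. 122.] [41. 13.] 84 [91. 70. 56.]
[342.8 245.7] 31 [388. -59.] [27. 17.] 78 [104.  83.  68.]
[324.5 248. ] 118 [378.   0.] [80. 24.] 89 [103.  82.  66.]
[306.6 252.2] 29 [370.  52.] [30. 15.] 45 [104.  83.  68.]
[295.8 254.8] 64 [361.  84.] [64. 12.] 54 [101.  81.  66.]
[346.7 258.7] 39 [348. -73.] [31. 15.] 89 [101.  81.  67.]
[325.1 264.5] 36 [330.  -7.] [17. 22.] 45 [103.  82.  67.]
box [[0.474, 0.47, 0.043], [0.567, 0.303, 0.043], [0.442, 0.222, 0.043], [0.348, 0.399, 0.043]]
pull [[0.415, 0.327, 0.067]]
crate [[0.524, -0.226, 0.043], [0.528, -0.391, 0.043], [0.4, -0.376, 0.043], [0.402, -0.225, 0.043]]
```

View pics/cr0.png

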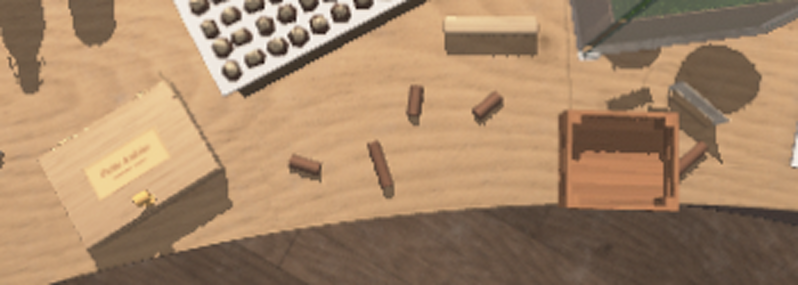

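```bash
R='' 
python3 -m inch '[{"claw":0,"travel":[0.33,0.9,0.1],"turn":0.02},{"claw":0,"travel":[0.33,0.9,0.1],"turn":0.02},{"claw":0,"travel":[0.33,0.9,0.1],"turn":0.02},{"claw":0,"travel":[0.33,0.9,0.1],"turn":0.02},{"claw":0,"travel":[0.33,0.9,0.1],"turn":0.02}]'
python3 -m inch '[{"claw":0,"travel":[0.33,0.9,0.1],"turn":0.01},{"claw":0,"travel":[0.33,0.9,0.1],"turn":0.01},{"claw":0,"travel":[0.33,0.9,0.1],"turn":0.01},{"claw":0,"travel":[0.33,0.9,0.1],"turn":0.01},{"claw":0,"travel":[0.33,0.9,0.1],"turn":0.01}]'
python3 -m inch '[{"claw":0,"travel":[0.33,0.9,0.1],"turn":0},{"claw":0,"travel":[0.33,0.9,0.1],"turn":0},{"claw":0,"travel":[0.33,0.9,0.1],"turn":0},{"claw":0,"travel":[0.33,0.9,0.1],"turn":0},{"claw":0,"travel":[0.33,0.9,0.1],"turn":0}]'
python3 -c "
from h import *
snap('wrist','w1.png');print(get_state()['clock'])"
```

```text
clock: 0.6
position: [0.3043, -0.3387, 0.2708]
ee_rot: [-0.001, 0.97, 0.244, 0.001]
contact_force: [-1.0, -1.5, -0.1]
width: 0.0426
gripper_force: 0.0
clock: 1.1
position: [0.3706, -0.1598, 0.2908]
ee_rot: [-0.001, 0.966, 0.26, 0.001]
contact_force: [0.4, -0.8, 0.5]
width: 0.0426
gripper_force: 0.0
clock: 1.6
position: [0.4375, 0.0195, 0.3104]
ee_rot: [-0.001, 0.966, 0.26, 0.001]
contact_force: [0.3, -0.1, 0.5]
width: 0.0425
gripper_force: 0.0
1.65
```

View pics/w1.png

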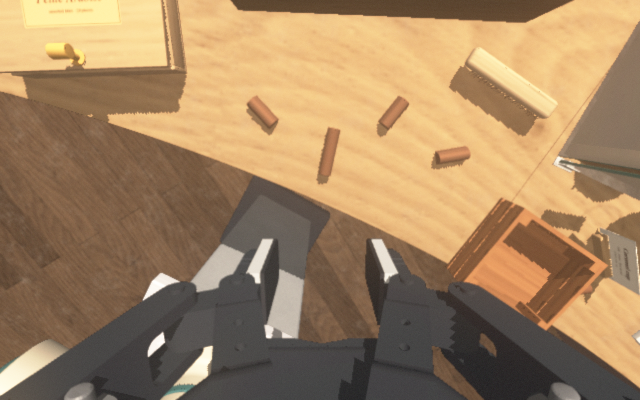

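The wrist view shows three logs at (263,111), (394,112) and (452,155), and a longer roll at (329,153). The pull is at (62,50), and the box edge runs almost along the image rows.

```bash
cat >> h.py <<'E'
def brown(im):
    h=cv2.cvtColor(np.ascontiguousarray(im),cv2.COLOR_RGB2HSV); 
    return ((h[:,:,2]<150)&(h[:,:,1]>110)&(h[:,:,0]<14)).astype(np.uint8)
def pieces(im,c,z=.010,roi=None,amin=100,amax=4000,mask=None):
    m=brown(im) if mask is None else mask
    m=cv2.morphologyEx(m,cv2.MORPH_OPEN,np.ones((3,3),np.uint8))
    n,l,st,ce=cv2.connectedComponentsWithStats(m); out=[]
    for i in range(1,n):
        if not amin<st[i,4]<amax: continue
        if roi and not(roi[0]<ce[i,0]<roi[2] and roi[1]<ce[i,1]<roi[3]): continue
        P=plane(c,np.argwhere(l==i)[:,::-1],z)[:,:2]*1000
        (x,y),(w,h),a=cv2.minAreaRect(P.astype(np.float32))
        if w<h: w,h,a=h,w,a+90
        out.append((ce[i].round().tolist(),round(x),round(y),round(w),round(h),round((a+90)%180-90,1)))
    return out  # px, x,y mm, length,width, long-axis yaw deg
E
python3 - <<'E'
from h import *
im,c=load('w1.png')
for p in pieces(im,c,roi=(190,80,500,190)): print(p)
hsv=cv2.cvtColor(np.ascontiguousarray(im),cv2.COLOR_RGB2HSV)
print(hsv[50,58],hsv[112,394],hsv[20,10],hsv[20,100])
print('edge',plane(c,[(5,72),(165,68),(163,0)],.043).round(3).tolist())
print('pull',plane(c,[(48,50),(75,50),(62,50)],.067).round(3).tolist())
for p in plane(c,[(394,112)],.01): print(p)
E
```

```text
[ 23 134 253] [ 12 133 198] [ 20  99 249] [ 25  85 255]
edge [[0.351, 0.405, 0.043], [0.45, 0.241, 0.043], [0.514, 0.271, 0.043]]
pull [[0.406, 0.348, 0.067], [0.421, 0.322, 0.067], [0.413, 0.335, 0.067]]
[ 0.54681363 -0.02449574  0.01      ]
```

```bash
python3 -m inch '[{"claw":0.2,"travel":[-0.2,0.8,0],"turn":0},{"claw":0.2,"travel":[-0.2,0.8,0],"turn":0},{"claw":0.2,"travel":[-0.2,0.8,0],"turn":0},{"claw":0.2,"travel":[-0.2,0.8,0],"turn":0},{"claw":0.2,"travel":[-0.2,0.8,0],"turn":0}]'
python3 -m inch '[{"claw":0.2,"travel":[-0.15,0.5,-0.3],"turn":0},{"claw":0.2,"travel":[-0.15,0.5,-0.3],"turn":0},{"claw":0.2,"travel":[-0.15,0.5,-0.3],"turn":0},{"claw":0.2,"travel":[-0.15,0.5,-0.3],"turn":0},{"claw":0.2,"travel":[-0.15,0.5,-0.3],"turn":0}]'
python3 -c "
from h import *
snap('wrist','w2.png');print(get_state()['clock'])"
```

```text
clock: 2.15
position: [0.3953, 0.1762, 0.3099]
ee_rot: [0.0, 0.966, 0.258, -0.0]
contact_force: [0.6, 0.8, 0.5]
width: 0.0513
gripper_force: 0.0
clock: 2.65
position: [0.3667, 0.2744, 0.2502]
ee_rot: [0.001, 0.967, 0.256, -0.0]
contact_force: [0.1, 0.0, -0.1]
width: 0.0516
gripper_force: 0.0
2.7
```

View pics/w2.png

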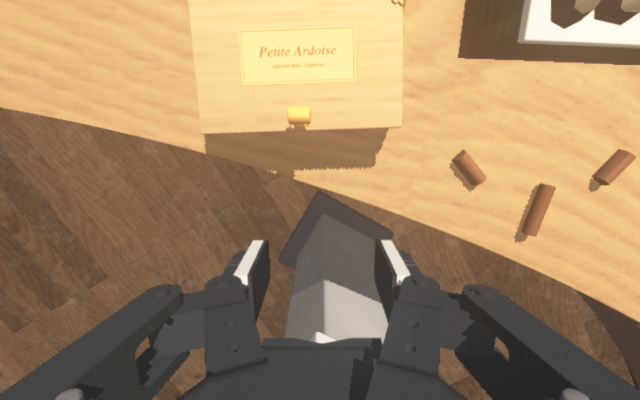

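The pull is at (299,116) and the lid's front corners are at (202,133) and (403,126). I'll triangulate both from the two wrist views.

```bash
python3 - <<'E'
from h import *
a,ca=load('w1.png'); b,cb=load('w2.png')
def tri(u,v):
    o1,d1=ray(ca,u);o2,d2=ray(cb,v);d1=d1[0];d2=d2[0]
    s=np.linalg.lstsq(np.c_[d1,-d2],o2-o1,rcond=None)[0]
    p,q=o1+s[0]*d1,o2+s[1]*d2; return ((p+q)/2).round(4),np.linalg.norm(p-q).round(4)
for im,r in((a,(40,35,100,70)),(b,(270,95,330,135))):
    h=cv2.cvtColor(np.ascontiguousarray(im),cv2.COLOR_RGB2HSV); m=((h[:,:,1]>125)&(h[:,:,2]>150)&(h[:,:,0]>18)).astype(np.uint8)
    s=m[r[1]:r[3],r[0]:r[2]]; n,l,st,ce=cv2.connectedComponentsWithStats(s); i=1+st[1:,4].argmax(); print(st[i],ce[i]+r[:2])
print(tri((61,51),(299,115)), tri((184,69),(403,126)))
for z in(.036,.043,.05):
  e=plane(cb,[(202,133),(403,126),(404,12)],z); print(z,e.round(4).tolist(),np.linalg.norm(e[1]-e[0]),np.degrees(np.arctan2(*(e[0]-e[1])[[1,0]])-np.pi/2), np.degrees(np.arctan2(*(e[2]-e[1])[[1,0]])))
print(plane(cb,[(299,115),(288,115),(310,115)],.067).round(4).tolist())
m=cv2.cvtColor(np.ascontiguousarray(b),cv2.COLOR_RGB2HSV); print(m[167,468],m[210,538],m[60,450],m[170,300])
E
```

```text
[ 6 13 19  5 69] [55.26086957 50.37681159]
[18 13 22 11 68] [299.69117647 116.26470588]
(array([0.4143, 0.3269, 0.078 ]), np.float64(0.0001)) (array([0.4585, 0.2271, 0.0289]), np.float64(0.0006))
0.036 [[0.3458, 0.4101, 0.036], [0.4575, 0.2287, 0.036], [0.5479, 0.2874, 0.036]] 0.21307005141296828 31.627053452149173 32.99342632571859
0.043 [[0.3474, 0.408, 0.043], [0.4568, 0.2304, 0.043], [0.5453, 0.2878, 0.043]] 0.2086552863629713 31.627053452149173 32.993426325718566
0.05 [[0.349, 0.4059, 0.05], [0.4561, 0.232, 0.05], [0.5427, 0.2883, 0.05]] 0.20424052131297432 31.627053452149173 32.99342632571858
[[0.4139, 0.3276, 0.067], [0.4087, 0.3366, 0.067], [0.4191, 0.3185, 0.067]]
[ 12 131 163] [ 12 135 163] [ 17 111 242] [ 15 123 180]
```

```bash
python3 -m inch '[{"claw":0.2,"travel":[0.24,0.26,-0.6],"turn":0.011},{"claw":0.2,"travel":[0.24,0.26,-0.6],"turn":0.011},{"claw":0.2,"travel":[0.24,0.26,-0.6],"turn":0.011},{"claw":0.2,"travel":[0.24,0.26,-0.6],"turn":0.011},{"claw":0.2,"travel":[0.24,0.26,-0.6],"turn":0.011}]' 20
python3 -c "
from h import *
im,c=snap('wrist','w3.png');s=get_state();print(s['clock'],s['position'],2*np.degrees(np.arctan2(s['ee_rot'][2],s['ee_rot'][1])))
print(proj(c,[.4143,.3269,.078]),proj(c,s['position']))"
```

```text
clock: 3.2
position: [0.4144, 0.3269, 0.1307]
ee_rot: [0.001, 0.962, 0.273, -0.0]
contact_force: [0.5, -0.4, 0.0]
width: 0.0514
gripper_force: 0.0
3.25 [0.41450844 0.32728546 0.131767  ] 31.69751590490568
[[324.0652044  230.53046283]] [[324.51449566 273.53589224]]
```

View pics/w3.png

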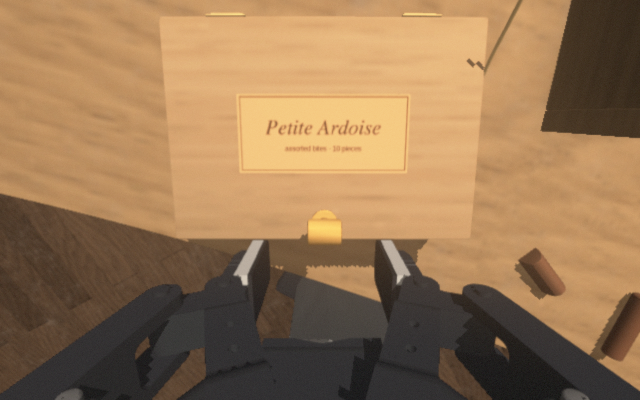

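The pull is centred between the pads at (324,231), which matches the projected estimate. Next I descend, grip it and work out the opening arc.

```bash
python3 -m inch '[{"claw":0.2,"travel":[0,0,-0.1],"turn":0},{"claw":0.2,"travel":[0,0,-0.2],"turn":0},{"claw":0.2,"travel":[0,0,-0.25],"turn":0},{"claw":0.2,"travel":[0,0,-0.25],"turn":0}]' 20
python3 -m inch '[{"claw":-0.8,"travel":[0,0,0],"turn":0},{"claw":-0.8,"travel":[0,0,0],"turn":0},{"claw":-0.8,"travel":[0,0,0],"turn":0},{"claw":-0.8,"travel":[0,0,0],"turn":0},{"claw":-0.8,"travel":[0,0,0],"turn":0}]' 30
python3 - <<'E'
import numpy as np
e=np.array([.851,.525]);r=132.7
ph=np.radians(np.r_[np.linspace(18.4,110.4,21),np.linspace(112,124,10)])
P=np.c_[-r*np.cos(ph)[:,None]*e,r*np.sin(ph)]/200
for k in range(0,30,5): print(k,(P[k+1:k+6]-P[k]).round(3).tolist())
E
```

```text
clock: 3.65
position: [0.4133, 0.3276, 0.081]
ee_rot: [0.0, 0.962, 0.274, 0.0]
contact_force: [-0.9, -0.4, 0.1]
width: 0.0512
gripper_force: 0.0
clock: 4.15
position: [0.4156, 0.3262, 0.0815]
ee_rot: [0.002, 0.961, 0.275, 0.002]
contact_force: [3.9, -8.0, 0.8]
width: 0.0193
gripper_force: 32.3
0 [[0.016, 0.01, 0.05], [0.035, 0.022, 0.098], [0.058, 0.036, 0.144], [0.084, 0.052, 0.188], [0.112, 0.069, 0.229]]
5 [[0.031, 0.019, 0.039], [0.065, 0.04, 0.074], [0.101, 0.062, 0.106], [0.14, 0.086, 0.135], [0.18, 0.111, 0.16]]
10 [[0.042, 0.026, 0.021], [0.085, 0.052, 0.038], [0.129, 0.079, 0.051], [0.173, 0.107, 0.06], [0.218, 0.135, 0.064]]
15 [[0.045, 0.028, 0.0], [0.091, 0.056, -0.004], [0.135, 0.083, -0.012], [0.179, 0.111, -0.024], [0.222, 0.137, -0.041]]
20 [[0.015, 0.009, -0.007], [0.027, 0.017, -0.013], [0.039, 0.024, -0.019], [0.051, 0.031, -0.026], [0.062, 0.039, -0.032]]
25 [[0.012, 0.007, -0.007], [0.023, 0.014, -0.015], [0.034, 0.021, -0.023], [0.046, 0.028, -0.031], [0.056, 0.035, -0.039]]
```

```bash
python3 -m inch '[{"claw":-0.8,"travel":[0.005,-0.009,0],"turn":0},{"claw":-0.8,"travel":[0.005,-0.009,0],"turn":0}]'
python3 -m inch '[{"claw":-0.8,"travel":[0.016,0.010,0.050],"turn":0},{"claw":-0.8,"travel":[0.035,0.022,0.098],"turn":0},{"claw":-0.8,"travel":[0.058,0.036,0.144],"turn":0},{"claw":-0.8,"travel":[0.084,0.052,0.188],"turn":0},{"claw":-0.8,"travel":[0.112,0.069,0.229],"turn":0}]'
```

```text
clock: 4.35
position: [0.4156, 0.3261, 0.0813]
ee_rot: [0.001, 0.962, 0.274, 0.001]
contact_force: [1.6, -4.0, 1.8]
width: 0.0192
gripper_force: 32.3
clock: 4.85
position: [0.437, 0.3393, 0.126]
ee_rot: [0.001, 0.962, 0.274, -0.001]
contact_force: [3.9, -3.6, -5.7]
width: 0.0188
gripper_force: 30.8
```

```bash
python3 -m inch '[{"claw":-0.8,"travel":[0.031,0.019,0.039],"turn":0},{"claw":-0.8,"travel":[0.065,0.040,0.074],"turn":0},{"claw":-0.8,"travel":[0.101,0.062,0.106],"turn":0},{"claw":-0.8,"travel":[0.140,0.086,0.135],"turn":0},{"claw":-0.8,"travel":[0.180,0.111,0.160],"turn":0}]'
python3 -m inch '[{"claw":-0.8,"travel":[0.042,0.026,0.021],"turn":0},{"claw":-0.8,"travel":[0.085,0.052,0.038],"turn":0},{"claw":-0.8,"travel":[0.129,0.079,0.051],"turn":0},{"claw":-0.8,"travel":[0.173,0.107,0.060],"turn":0},{"claw":-0.8,"travel":[0.218,0.135,0.064],"turn":0}]'
```

```text
clock: 5.35
position: [0.4717, 0.3607, 0.1578]
ee_rot: [0.002, 0.962, 0.274, -0.002]
contact_force: [0.6, -5.8, -3.3]
width: 0.0197
gripper_force: 30.7
clock: 5.85
position: [0.5158, 0.3879, 0.1715]
ee_rot: [0.002, 0.962, 0.274, -0.002]
contact_force: [0.2, -6.9, 1.0]
width: 0.0196
gripper_force: 30.5
```

```bash
python3 -m inch '[{"claw":-0.8,"travel":[0.045,0.028,0],"turn":0},{"claw":-0.8,"travel":[0.091,0.056,-0.004],"turn":0},{"claw":-0.8,"travel":[0.135,0.083,-0.012],"turn":0},{"claw":-0.8,"travel":[0.179,0.111,-0.024],"turn":0},{"claw":-0.8,"travel":[0.222,0.137,-0.041],"turn":0}]'
python3 -m inch '[{"claw":-0.8,"travel":[0.015,0.009,-0.007],"turn":0},{"claw":-0.8,"travel":[0.027,0.017,-0.013],"turn":0},{"claw":-0.8,"travel":[0.039,0.024,-0.019],"turn":0},{"claw":-0.8,"travel":[0.051,0.031,-0.026],"turn":0},{"claw":-0.8,"travel":[0.062,0.039,-0.032],"turn":0}]'
```

```text
clock: 6.35
position: [0.5617, 0.4161, 0.1642]
ee_rot: [0.001, 0.962, 0.274, 0.0]
contact_force: [1.5, -5.3, 4.9]
width: 0.0194
gripper_force: 30.2
clock: 6.85
position: [0.5744, 0.424, 0.158]
ee_rot: [0.001, 0.962, 0.274, 0.001]
contact_force: [2.2, -4.9, 4.8]
width: 0.0192
gripper_force: 30.5
```

```bash
python3 -m inch '[{"claw":-0.8,"travel":[0.012,0.007,-0.007],"turn":0},{"claw":-0.8,"travel":[0.023,0.014,-0.015],"turn":0},{"claw":-0.8,"travel":[0.034,0.021,-0.023],"turn":0},{"claw":-0.8,"travel":[0.046,0.028,-0.031],"turn":0},{"claw":-0.8,"travel":[0.056,0.035,-0.039],"turn":0}]'
python3 -c "
from h import *
s=get_state();P=s['position'];H=np.array([.5216,.3929]);d=(P[:2]-H)@[.851,.525];print(d,P[2]-.036,np.degrees(np.arctan2(P[2]-.039,-d))-13.5)"
```

```text
clock: 7.35
position: [0.586, 0.4311, 0.1504]
ee_rot: [0.001, 0.962, 0.274, 0.002]
contact_force: [2.7, -4.3, 5.8]
width: 0.0188
gripper_force: 30.7
0.07487345466641093 0.11438835975874534 110.40835626261811
```

```bash
python3 -m inch '[{"claw":-0.8,"travel":[0.005,0.003,-0.004],"turn":0},{"claw":-0.8,"travel":[0.010,0.006,-0.008],"turn":0},{"claw":-0.8,"travel":[0.010,0.006,-0.008],"turn":0}]'
python3 -m inch '[{"claw":-0.8,"travel":[0.005,0.003,-0.004],"turn":0},{"claw":-0.8,"travel":[0.010,0.006,-0.008],"turn":0},{"claw":-0.8,"travel":[0.010,0.006,-0.008],"turn":0}]'
```

```text
clock: 7.65
position: [0.5882, 0.4325, 0.1487]
ee_rot: [0.001, 0.962, 0.274, 0.002]
contact_force: [4.0, -3.4, 4.8]
width: 0.0193
gripper_force: 30.7
clock: 7.95
position: [0.5902, 0.4337, 0.1471]
ee_rot: [0.001, 0.962, 0.274, 0.002]
contact_force: [3.9, -3.4, 4.2]
width: 0.0196
gripper_force: 30.8
```

```bash
python3 -m inch '[{"claw":-0.8,"travel":[0.005,0.003,-0.004],"turn":0},{"claw":-0.8,"travel":[0.010,0.006,-0.008],"turn":0},{"claw":-0.8,"travel":[0.010,0.006,-0.008],"turn":0}]'
python3 -m inch '[{"claw":-0.8,"travel":[0.005,0.003,-0.004],"turn":0},{"claw":-0.8,"travel":[0.010,0.006,-0.008],"turn":0},{"claw":-0.8,"travel":[0.010,0.006,-0.008],"turn":0}]'
python3 -c "
from h import *
snap('scene','s2.png')"
```

```text
clock: 8.25
position: [0.5917, 0.4346, 0.1458]
ee_rot: [0.001, 0.962, 0.274, 0.001]
contact_force: [1.7, -4.9, 6.9]
width: 0.0192
gripper_force: 30.9
clock: 8.55
position: [0.5918, 0.4347, 0.1457]
ee_rot: [0.001, 0.962, 0.274, -0.0]
contact_force: [-2.9, -7.7, 13.2]
width: 0.0193
gripper_force: 31.6
```

```bash
python3 -c "
from h import *
im,c=load('s2.png');cv2.imwrite('pics/s2c.png',cv2.resize(im[60:230,180:400],None,fx=3.4,fy=3.4,interpolation=cv2.INTER_CUBIC)[:,:,::-1])"
```

```text
(no output)
```

View pics/s2c.png

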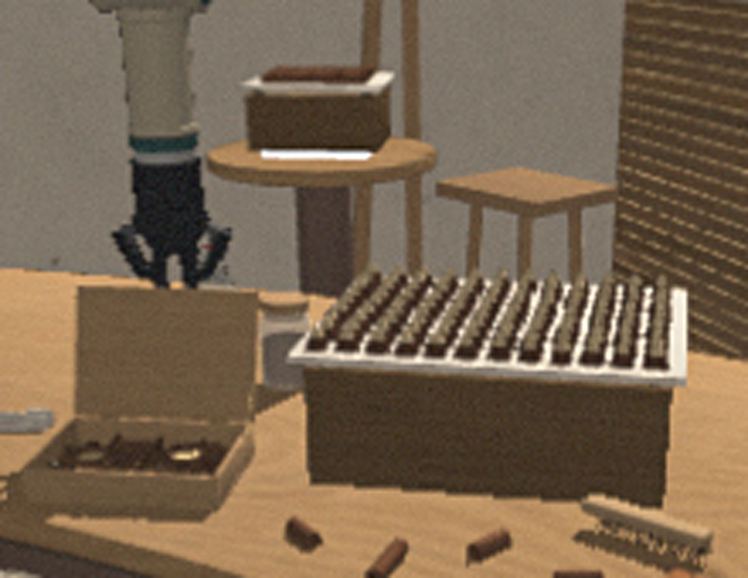

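The lid stands upright against its stop: the tool stopped advancing and the force rose. I release, lift away and look into the box.

```bash
python3 -m inch '[{"claw":0.2,"travel":[0,0,0],"turn":0},{"claw":0.2,"travel":[0,0,0],"turn":0},{"claw":0.2,"travel":[0,0,0],"turn":0},{"claw":0.2,"travel":[0,0,0.1],"turn":0},{"claw":0.2,"travel":[0,0,0.3],"turn":0}]'
python3 -m inch '[{"claw":0.2,"travel":[0,0,0.2],"turn":0},{"claw":0.2,"travel":[0,0,0.5],"turn":0},{"claw":0.2,"travel":[-0.2,-0.12,0.6],"turn":0},{"claw":0.2,"travel":[-0.4,-0.25,0.6],"turn":0},{"claw":0.2,"travel":[-0.6,-0.4,0.6],"turn":0}]'
python3 -m inch '[{"claw":0.2,"travel":[-0.3,-0.2,0],"turn":0},{"claw":0.2,"travel":[-0.5,-0.3,0],"turn":0},{"claw":0.2,"travel":[-0.5,-0.3,-0.1],"turn":0},{"claw":0.2,"travel":[-0.5,-0.3,-0.1],"turn":0}]'
python3 -c "
from h import *
snap('wrist','w4.png');print(get_state()['clock'])"
```

```text
clock: 9.1
position: [0.5903, 0.4359, 0.1977]
ee_rot: [0.001, 0.962, 0.274, -0.005]
contact_force: [0.6, 0.4, 0.6]
width: 0.0518
gripper_force: 0.0
clock: 9.6
position: [0.4735, 0.3583, 0.3229]
ee_rot: [-0.001, 0.962, 0.274, 0.001]
contact_force: [0.0, 0.0, 0.7]
width: 0.0512
gripper_force: 0.0
clock: 10.0
position: [0.3706, 0.2964, 0.3007]
ee_rot: [0.0, 0.962, 0.274, -0.002]
contact_force: [-0.1, 1.0, -0.4]
width: 0.0509
gripper_force: 0.0
10.05
```

View pics/w4.png

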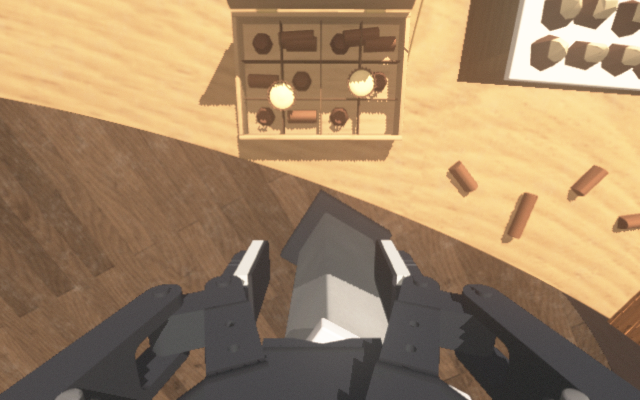

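```bash
python3 -c "
from h import *
im,c=load('w4.png');cv2.imwrite('pics/w4c.png',cv2.resize(im[5:150,220:425],None,fx=3.9,fy=3.9,interpolation=cv2.INTER_CUBIC)[:,:,::-1])"
```

```text
(no output)
```

View pics/w4c.png

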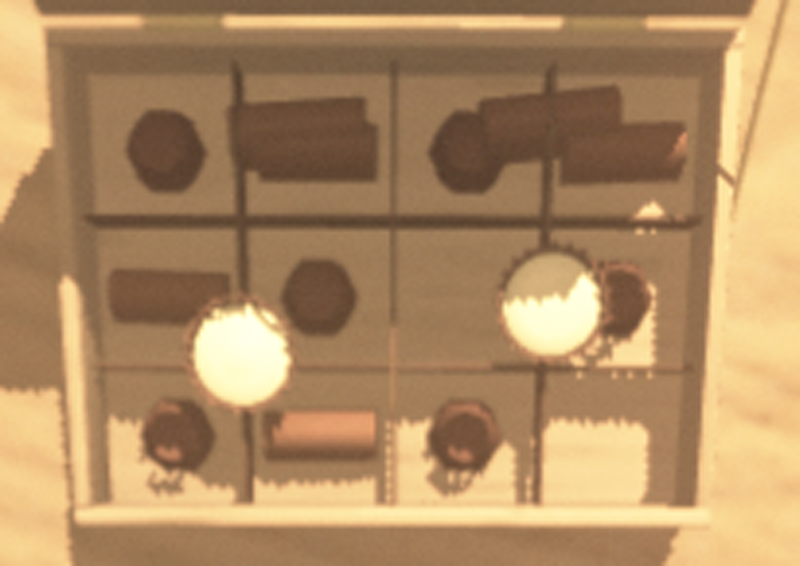

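The open tray shows two cups with pale tops, at (282,96) and (361,83) in the full image. The real packed logs lie in the back row across the divider lines, and the rest looks like tray decoration. I'll compute positions.

```bash
python3 - <<'E'
from h import *
im,c=load('w4.png'); e=np.array([.851,.525]); f=np.array([-.525,.851])
w=lambda u,v:(220+u/3.9,5+v/3.9)
for n,uv in dict(cupA=w(240,352),cupB=w(551,305)).items():
    p=plane(c,[uv],.032)[0]; print(n,p.round(4))
fl=plane(c,[w(72,515),w(710,513)],.035); print('front rim outer',fl.round(4).tolist(),np.linalg.norm(fl[0]-fl[1]),np.degrees(np.arctan2(*(fl[0]-fl[1])[[1,0]]))-90)
o=fl.mean(0)[:2]+e*.0705; print('origin',o)
b=lambda uv,z:[(((p[:2]-o)@e*1000).round(1),((p[:2]-o)@f*1000).round(1)) for p in plane(c,uv,z)]
print('cups box',b([w(240,352),w(551,305)],.032))
print('packed',b([w(305,122),w(550,122)],.016),'backrim',b([w(50,35),w(740,35)],.035),'floor corners',b([w(90,505),w(690,508)],.004))
print('floor decor front', b([w(180,435),w(320,432),w(465,435),w(600,460),w(470,297)],.004))
for p in pieces(im,c,mask=((cv2.cvtColor(np.ascontiguousarray(im),cv2.COLOR_RGB2HSV)[:,:,2]<205)&(cv2.cvtColor(np.ascontiguousarray(im),cv2.COLOR_RGB2HSV)[:,:,1]>120)).astype(np.uint8),roi=(420,150,635,260),z=.008): print(p)
E
```

```text
cupA [0.4203 0.3859 0.032 ]
cupB [0.4818 0.3124 0.032 ]
front rim outer [[0.3503, 0.4062, 0.035], [0.4566, 0.2359, 0.035]] 0.20069613411951362 31.974669181715527
origin [0.46341131 0.35805537]
cups box [(np.float64(-22.1), np.float64(46.3)), (np.float64(-8.3), np.float64(-48.5))]
packed [(np.float64(45.5), np.float64(26.4)), (np.float64(45.7), np.float64(-48.3))] backrim [(np.float64(64.0), np.float64(97.6)), (np.float64(64.3), np.float64(-99.7))] floor corners [(np.float64(-69.8), np.float64(102.2)), (np.float64(-70.4), np.float64(-101.3))]
floor decor front [(np.float64(-46.8), np.float64(70.6)), (np.float64(-45.8), np.float64(23.8)), (np.float64(-46.7), np.float64(-24.6)), (np.float64(-54.6), np.float64(-70.0)), (np.float64(-3.4), np.float64(-25.5))]
([461.0, 179.0], 454, 128, 48, 18, 65.9)
([585.0, 180.0], 544, -18, 45, 22, 4.7)
([521.0, 215.0], 458, 25, 65, 26, 16.9)
([627.0, 222.0], 533, -115, 33, 22, -52.2)
```

```bash
python3 -m inch '[{"claw":0.2,"travel":[0.25,0.447,-0.2],"turn":0},{"claw":0.2,"travel":[0.25,0.447,-0.5],"turn":0},{"claw":0.2,"travel":[0.25,0.447,-1],"turn":0},{"claw":0.2,"travel":[0.25,0.447,-1],"turn":0},{"claw":0.2,"travel":[0.25,0.447,-1],"turn":0}]' 20
python3 -m inch '[{"claw":0.2,"travel":[0,0,0],"turn":0}]'
python3 -c "
from h import *
im,c=snap('wrist','w5.png');s=get_state();P=s['position'];print(P)
h=cv2.cvtColor(np.ascontiguousarray(im),cv2.COLOR_RGB2HSV)
m=((h[:,:,2]>240)&(h[:,:,1]<95)).astype(np.uint8);m[250:]=0
n,l,st,ce=cv2.connectedComponentsWithStats(m)
for i in range(1,n):
  if st[i,4]>300: print(st[i],ce[i],plane(c,[ce[i]],.032).round(4))
print(proj(c,[.4203,.3859,.032]))
cv2.imwrite('pics/w5.png',im[:,:,::-1])"
```

```text
clock: 10.55
position: [0.4265, 0.3894, 0.0993]
ee_rot: [-0.0, 0.962, 0.274, 0.0]
contact_force: [1.0, 0.6, 0.9]
width: 0.0513
gripper_force: 0.0
clock: 10.65
position: [0.4233, 0.387, 0.0959]
ee_rot: [0.002, 0.962, 0.274, -0.005]
contact_force: [-1.0, -0.7, -0.8]
width: 0.0513
gripper_force: 0.0
[0.42465767 0.38767758 0.09933389]
[  0  10  93  12 363] [47.16528926 16.73829201] [[0.4449 0.5761 0.032 ]]
[566  92  18  58 420] [574.45238095 120.1452381 ] [[0.5546 0.2962 0.032 ]]
[450 193  45  33 890] [472.71797753 211.39438202] [[0.4794 0.3114 0.032 ]]
[ 300  205   45   42 1322] [321.38350983 226.7730711 ] [[0.4204 0.3872 0.032 ]]
[[322.98777619 227.85890216]]
```

View pics/w5.png

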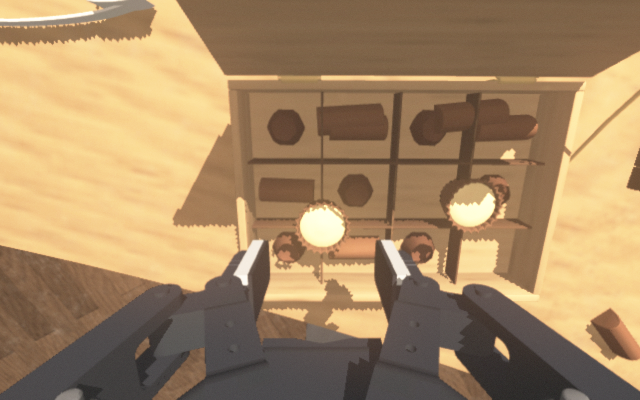

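Cup A is at (322,227), matching the estimate, and cup B is at (472,205). I descend onto cup A.

```bash
python3 -m inch '[{"claw":0.2,"travel":[-0.02,-0.005,-0.1],"turn":0},{"claw":0.2,"travel":[-0.02,-0.005,-0.2],"turn":0},{"claw":0.2,"travel":[-0.02,-0.005,-0.3],"turn":0},{"claw":0.2,"travel":[-0.02,-0.005,-0.365],"turn":0},{"claw":0.2,"travel":[-0.02,-0.005,-0.365],"turn":0}]' 20
python3 -m inch '[{"claw":-0.4,"travel":[0,0,0],"turn":0},{"claw":-0.4,"travel":[0,0,0],"turn":0},{"claw":-0.4,"travel":[0,0,0],"turn":0},{"claw":-0.4,"travel":[0,0,0],"turn":0},{"claw":-0.4,"travel":[0,0,0],"turn":0}]' 25
python3 -m inch '[{"claw":-0.4,"travel":[0,0,0.1],"turn":0},{"claw":-0.4,"travel":[0,0,0.25],"turn":0},{"claw":-0.4,"travel":[0,0,0.45],"turn":0},{"claw":-0.4,"travel":[0,0,0.65],"turn":0},{"claw":-0.4,"travel":[0,0,0.65],"turn":0}]'
```

```text
clock: 11.2
position: [0.4212, 0.3867, 0.0295]
ee_rot: [-0.0, 0.962, 0.274, 0.0]
contact_force: [0.0, -0.8, 0.4]
width: 0.0511
gripper_force: 0.0
clock: 11.7
position: [0.4217, 0.3871, 0.0307]
ee_rot: [-0.001, 0.962, 0.274, 0.002]
contact_force: [-0.1, -0.9, 7.4]
width: 0.0342
gripper_force: 25.0
clock: 12.2
position: [0.4234, 0.3886, 0.1652]
ee_rot: [-0.002, 0.962, 0.274, 0.006]
contact_force: [0.7, 0.6, -0.7]
width: 0.0338
gripper_force: 25.1
```

```bash
python3 - <<'E'
from h import *
im,c=load('top0.png')
print(plane(c,[(397,200),(447,200),(446,240),(398,240)],.055).round(3).tolist())
im,c=load('w1.png')
print(plane(c,[(505,201),(606,267),(548,326),(447,277)],.055).round(3).tolist())
E
python3 -m inch '[{"claw":-0.4,"travel":[0.02,-0.2,0],"turn":-0.04},{"claw":-0.4,"travel":[0.02,-0.4,0],"turn":-0.04},{"claw":-0.4,"travel":[0.02,-0.63,0],"turn":-0.04},{"claw":-0.4,"travel":[0.02,-0.87,0],"turn":-0.04}]'
python3 -m inch '[{"claw":-0.4,"travel":[0.02,-0.23,0],"turn":-0.04},{"claw":-0.4,"travel":[0.02,-0.46,0],"turn":-0.04},{"claw":-0.4,"travel":[0.02,-0.69,0],"turn":-0.04},{"claw":-0.4,"travel":[0.02,-0.87,0],"turn":-0.04}]'
```

```text
[[0.522, -0.223, 0.055], [0.521, -0.377, 0.055], [0.4, -0.369, 0.055], [0.402, -0.223, 0.055]]
[[0.522, -0.198, 0.055], [0.518, -0.375, 0.055], [0.408, -0.368, 0.055], [0.398, -0.197, 0.055]]
clock: 12.6
position: [0.4236, 0.2109, 0.1585]
ee_rot: [0.0, 0.977, 0.214, -0.0]
contact_force: [0.8, -0.1, 0.5]
width: 0.0342
gripper_force: 25.1
clock: 13.0
position: [0.4274, 0.0362, 0.1587]
ee_rot: [0.0, 0.989, 0.151, -0.0]
contact_force: [-0.4, -0.3, 0.6]
width: 0.0341
gripper_force: 25.1
```

```bash
python3 -m inch '[{"claw":-0.4,"travel":[0.02,-0.23,0],"turn":-0.045},{"claw":-0.4,"travel":[0.02,-0.46,0],"turn":-0.045},{"claw":-0.4,"travel":[0.02,-0.69,0],"turn":-0.045},{"claw":-0.4,"travel":[0.02,-0.83,0],"turn":-0.045}]'
python3 -m inch '[{"claw":-0.4,"travel":[0.02,-0.23,0],"turn":-0.05},{"claw":-0.4,"travel":[0.02,-0.46,0],"turn":-0.05},{"claw":-0.4,"travel":[0.02,-0.69,0],"turn":-0.05},{"claw":-0.4,"travel":[0.02,-0.83,0],"turn":-0.05},{"claw":-0.4,"travel":[0.02,-0.83,0],"turn":-0.05}]'
python3 -c "
from h import *
im,c=snap('wrist','w6.png');s=get_state();print(s['position'],s['width'])"
```

```text
clock: 13.4
position: [0.4319, -0.1305, 0.1587]
ee_rot: [0.0, 0.997, 0.08, -0.0]
contact_force: [0.7, 0.9, -0.3]
width: 0.0339
gripper_force: 25.1
clock: 13.9
position: [0.4364, -0.2975, 0.1584]
ee_rot: [0.001, 1.0, 0.0, 0.0]
contact_force: [-0.1, 0.1, -0.3]
width: 0.0343
gripper_force: 25.1
[ 0.43588261 -0.29495253  0.15823559] 0.03370240918548623
```

View pics/w6.png

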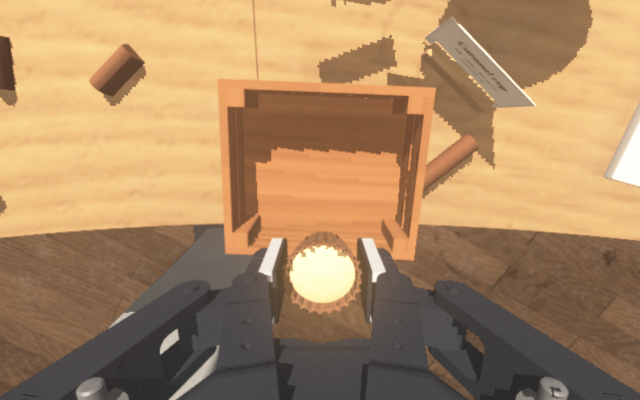

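The crate's rim corners are at (219,82), (435,88), (414,260) and (227,258). The cup is held between the pads at (323,275).

```bash
python3 - <<'E'
from h import *
im,c=load('w6.png')
q=plane(c,[(219,82),(435,88),(414,260),(227,258)],.055);print(q.round(3).tolist(),q.mean(0))
E
```

```text
[[0.525, -0.226, 0.055], [0.521, -0.374, 0.055], [0.391, -0.37, 0.055], [0.393, -0.221, 0.055]] [ 0.45762291 -0.2978814   0.055     ]
```

```bash
python3 -m inch '[{"claw":-0.4,"travel":[0,-0.01,-0.15],"turn":0},{"claw":-0.4,"travel":[0,-0.01,-0.3],"turn":0},{"claw":-0.4,"travel":[0,-0.01,-0.45],"turn":0},{"claw":-0.4,"travel":[0,-0.01,-0.56],"turn":0},{"claw":-0.4,"travel":[0,-0.01,-0.56],"turn":0}]'
python3 -m inch '[{"claw":0.2,"travel":[0,0,0],"turn":0},{"claw":0.2,"travel":[0,0,0],"turn":0},{"claw":0.2,"travel":[0,0,0.1],"turn":0},{"claw":0.2,"travel":[0,0,0.3],"turn":0},{"claw":0.2,"travel":[0,0,0.55],"turn":0}]' 20
python3 -m inch '[{"claw":0.2,"travel":[0.05,0.25,0.1],"turn":0.05},{"claw":0.2,"travel":[0.05,0.5,0.1],"turn":0.05},{"claw":0.2,"travel":[0.05,0.75,0.1],"turn":0.05},{"claw":0.2,"travel":[0.05,0.9,0.1],"turn":0.05}]'
python3 -m inch '[{"claw":0.2,"travel":[0.05,0.25,0],"turn":0.06},{"claw":0.2,"travel":[0.05,0.5,0],"turn":0.06},{"claw":0.2,"travel":[0.05,0.75,0],"turn":0.06},{"claw":0.2,"travel":[0.05,0.9,0],"turn":0.06}]'
python3 -m inch '[{"claw":0.2,"travel":[0.05,0.25,0],"turn":0.067},{"claw":0.2,"travel":[0.05,0.5,0],"turn":0.067},{"claw":0.2,"travel":[0.05,0.75,0],"turn":0.067},{"claw":0.2,"travel":[0.05,0.9,0],"turn":0.067},{"claw":0.2,"travel":[0.05,0.9,0],"turn":0.067}]'
```

```text
clock: 14.45
position: [0.434, -0.2921, 0.0442]
ee_rot: [-0.003, 1.0, 0.003, -0.003]
contact_force: [-0.0, 0.2, -0.4]
width: 0.0344
gripper_force: 25.1
clock: 14.95
position: [0.4357, -0.2948, 0.1583]
ee_rot: [-0.001, 1.0, 0.002, -0.001]
contact_force: [0.8, 0.4, 0.5]
width: 0.0513
gripper_force: 0.0
clock: 15.35
position: [0.4461, -0.1129, 0.1791]
ee_rot: [0.0, 0.997, 0.081, 0.002]
contact_force: [0.5, -0.4, 0.6]
width: 0.0514
gripper_force: 0.0
clock: 15.75
position: [0.4562, 0.0675, 0.1789]
ee_rot: [-0.0, 0.985, 0.175, 0.002]
contact_force: [-0.0, -0.8, 0.5]
width: 0.0513
gripper_force: 0.0
clock: 16.25
position: [0.4667, 0.2485, 0.1788]
ee_rot: [-0.001, 0.96, 0.279, 0.002]
contact_force: [0.4, -0.1, -0.3]
width: 0.051
gripper_force: 0.0
```

```bash
python3 -m inch '[{"claw":0.2,"travel":[0.072,0.2,0],"turn":-0.003},{"claw":0.2,"travel":[0.072,0.32,-0.2],"turn":-0.003},{"claw":0.2,"travel":[0.072,0.32,-0.39],"turn":-0.003},{"claw":0.2,"travel":[0.072,0.32,-0.39],"turn":-0.003},{"claw":0.2,"travel":[0.072,0.32,-0.39],"turn":-0.003}]' 20
python3 -c "
from h import *
im,c=snap('wrist','w7.png');s=get_state();P=s['position'];print(P)
h=cv2.cvtColor(np.ascontiguousarray(im),cv2.COLOR_RGB2HSV)
x,y=proj(c,[.481,.3125,.032])[0];print(x,y)
g=cv2.cvtColor(np.ascontiguousarray(im[int(y)-45:int(y)+45,int(x)-50:int(x)+50]),cv2.COLOR_RGB2GRAY)
for q in cv2.HoughCircles(cv2.GaussianBlur(g,(5,5),0),cv2.HOUGH_GRADIENT,1,20,param1=80,param2=12,minRadius=18,maxRadius=34)[0][:3]: print(q,plane(c,[(q[0]+int(x)-50,q[1]+int(y)-45)],.032))
im,c=snap('top','t2.png'); print(im[222,405:445:6].tolist())"
```

```text
clock: 16.75
position: [0.4809, 0.3076, 0.1]
ee_rot: [0.0, 0.962, 0.272, -0.0]
contact_force: [0.2, -0.0, 0.9]
width: 0.0509
gripper_force: 0.0
[0.48192687 0.30794776 0.10108736]
317.53389508235676 218.22545160464296
[51.5 42.5 26.6] [[0.4829085  0.31293196 0.032     ]]
[16.5 88.5 21.8] [[0.44280189 0.31607668 0.032     ]]
[[182, 125, 89], [190, 131, 92], [191, 132, 92], [189, 131, 91], [189, 131, 91], [189, 131, 91], [95, 68, 50]]
```

```bash
python3 -m inch '[{"claw":0.2,"travel":[0.002,0.025,-0.1],"turn":0},{"claw":0.2,"travel":[0.002,0.025,-0.2],"turn":0},{"claw":0.2,"travel":[0.002,0.025,-0.3],"turn":0},{"claw":0.2,"travel":[0.002,0.025,-0.365],"turn":0},{"claw":0.2,"travel":[0.002,0.025,-0.365],"turn":0}]' 20
python3 -m inch '[{"claw":-0.4,"travel":[0,0,0],"turn":0},{"claw":-0.4,"travel":[0,0,0],"turn":0},{"claw":-0.4,"travel":[0,0,0],"turn":0},{"claw":-0.4,"travel":[0,0,0],"turn":0},{"claw":-0.4,"travel":[0,0,0],"turn":0}]' 25
python3 -m inch '[{"claw":-0.4,"travel":[0,0,0.1],"turn":0},{"claw":-0.4,"travel":[0,0,0.25],"turn":0},{"claw":-0.4,"travel":[0,0,0.45],"turn":0},{"claw":-0.4,"travel":[0,0,0.65],"turn":0},{"claw":-0.4,"travel":[0,0,0.65],"turn":0}]'
```

```text
clock: 17.35
position: [0.4811, 0.3128, 0.0261]
ee_rot: [0.0, 0.962, 0.272, -0.0]
contact_force: [0.1, -0.6, -0.5]
width: 0.0511
gripper_force: 0.0
clock: 17.85
position: [0.4822, 0.3137, 0.0274]
ee_rot: [-0.0, 0.962, 0.272, 0.001]
contact_force: [0.1, -1.2, 7.4]
width: 0.0341
gripper_force: 25.1
clock: 18.35
position: [0.4845, 0.3152, 0.1622]
ee_rot: [-0.001, 0.962, 0.272, 0.006]
contact_force: [-0.1, 0.9, 0.7]
width: 0.0342
gripper_force: 25.1
```

```bash
python3 -m inch '[{"claw":-0.4,"travel":[0,-0.2,0],"turn":-0.044},{"claw":-0.4,"travel":[0,-0.4,0],"turn":-0.044},{"claw":-0.4,"travel":[0,-0.6,0],"turn":-0.044},{"claw":-0.4,"travel":[0,-0.8,0],"turn":-0.044}]'
python3 -m inch '[{"claw":-0.4,"travel":[0,-0.2,0],"turn":-0.044},{"claw":-0.4,"travel":[0,-0.4,0],"turn":-0.044},{"claw":-0.4,"travel":[0,-0.6,0],"turn":-0.044},{"claw":-0.4,"travel":[0,-0.8,0],"turn":-0.044}]'
python3 -m inch '[{"claw":-0.4,"travel":[0,-0.2,0],"turn":-0.044},{"claw":-0.4,"travel":[0,-0.4,0],"turn":-0.044},{"claw":-0.4,"travel":[0,-0.6,0],"turn":-0.044},{"claw":-0.4,"travel":[0,-0.8,0],"turn":-0.044}]'
python3 -m inch '[{"claw":-0.4,"travel":[0,-0.2,0],"turn":-0.044},{"claw":-0.4,"travel":[0,-0.4,0],"turn":-0.044},{"claw":-0.4,"travel":[0,-0.66,0],"turn":-0.044},{"claw":-0.4,"travel":[0,-0.66,0],"turn":-0.044},{"claw":-0.4,"travel":[0,-0.66,0],"turn":-0.044}]'
python3 -c "
from h import *
im,c=snap('wrist','w8.png');s=get_state();print(s['position'],s['width'])
h=cv2.cvtColor(np.ascontiguousarray(im),cv2.COLOR_RGB2HSV)
m=((h[:,:,2]>240)&(h[:,:,1]<110)).astype(np.uint8)
n,l,st,ce=cv2.connectedComponentsWithStats(m)
for i in range(1,n):
  if st[i,4]>200: print(st[i],ce[i],plane(c,[ce[i]],.034).round(4))"
```

```text
clock: 18.75
position: [0.4804, 0.152, 0.1555]
ee_rot: [0.0, 0.979, 0.206, -0.0]
contact_force: [0.5, 0.7, 0.0]
width: 0.0339
gripper_force: 25.1
clock: 19.15
position: [0.4805, -0.008, 0.1555]
ee_rot: [-0.0, 0.991, 0.137, -0.0]
contact_force: [0.9, 0.1, -0.1]
width: 0.034
gripper_force: 25.1
clock: 19.55
position: [0.4805, -0.168, 0.1555]
ee_rot: [-0.0, 0.998, 0.068, -0.0]
contact_force: [0.8, -0.3, 0.4]
width: 0.0341
gripper_force: 25.1
clock: 20.05
position: [0.4806, -0.2994, 0.1551]
ee_rot: [-0.001, 1.0, -0.002, -0.001]
contact_force: [-0.3, -0.4, -0.5]
width: 0.0339
gripper_force: 25.1
[ 0.48047758 -0.29811282  0.15516027] 0.03396052995987526
[ 603  154   37   82 1571] [627.01782304 204.58052196] [[ 0.4754 -0.5492  0.034 ]]
[ 289  242   67   62 3052] [321.54783748 273.53407602] [[ 0.414  -0.2975  0.034 ]]
```

```bash
python3 -m inch '[{"claw":-0.4,"travel":[0.025,0,-0.15],"turn":0},{"claw":-0.4,"travel":[0.025,0,-0.3],"turn":0},{"claw":-0.4,"travel":[0.025,0,-0.45],"turn":0},{"claw":-0.4,"travel":[0.025,0,-0.53],"turn":0},{"claw":-0.4,"travel":[0.025,0,-0.53],"turn":0}]'
python3 -m inch '[{"claw":0.2,"travel":[0,0,0],"turn":0},{"claw":0.2,"travel":[0,0,0],"turn":0},{"claw":0.2,"travel":[0,0,0.1],"turn":0},{"claw":0.2,"travel":[0,0,0.3],"turn":0},{"claw":0.2,"travel":[0,0,0.55],"turn":0}]' 20
python3 -m inch '[{"claw":0.2,"travel":[-0.3,0.15,0.25],"turn":0},{"claw":0.2,"travel":[-0.4,0.3,0.5],"turn":0},{"claw":0.2,"travel":[-0.4,0.5,0.7],"turn":0},{"claw":0.2,"travel":[-0.4,0.7,0.7],"turn":0},{"claw":0.2,"travel":[-0.4,0.7,0.7],"turn":0}]'
python3 -c "
from h import *
im,c=snap('wrist','w9.png');s=get_state();print(s['position'],s['width'],s['clock'])
h=cv2.cvtColor(np.ascontiguousarray(im),cv2.COLOR_RGB2HSV)
m=((h[:,:,2]<205)&(h[:,:,1]>120)).astype(np.uint8)
for p in pieces(im,c,z=.008,mask=m,roi=(0,0,640,240)): print(p)
"
```

```text
clock: 20.6
position: [0.4844, -0.2953, 0.0476]
ee_rot: [-0.002, 1.0, 0.0, -0.003]
contact_force: [1.0, 0.5, 0.4]
width: 0.034
gripper_force: 25.1
clock: 21.1
position: [0.4855, -0.2978, 0.1611]
ee_rot: [-0.001, 1.0, -0.001, -0.001]
contact_force: [0.1, -0.5, 0.0]
width: 0.0512
gripper_force: 0.0
clock: 21.6
position: [0.4057, -0.1564, 0.3043]
ee_rot: [0.001, 1.0, -0.001, 0.003]
contact_force: [0.5, 0.1, -0.5]
width: 0.0512
gripper_force: 0.0
[ 0.40559913 -0.1538769   0.30547715] 0.05160084798766913 21.65
([221.0, 61.0], 540, -28, 54, 19, -10.5)
([456.0, 57.0], 543, -322, 64, 23, -72.1)
([300.0, 68.0], 531, -129, 47, 18, -52.5)
([378.0, 100.0], 492, -227, 78, 9, -2.2)
([186.0, 127.0], 459, 23, 66, 19, 18.5)
([522.0, 121.0], 467, -418, 49, 17, -33.2)
([113.0, 131.0], 454, 125, 51, 18, 89.7)
([373.0, 155.0], 422, -223, 62, 11, -2.3)
([423.0, 164.0], 417, -296, 38, 35, -0.0)
([474.0, 171.0], 400, -364, 29, 13, 72.2)
```

View pics/w9.png

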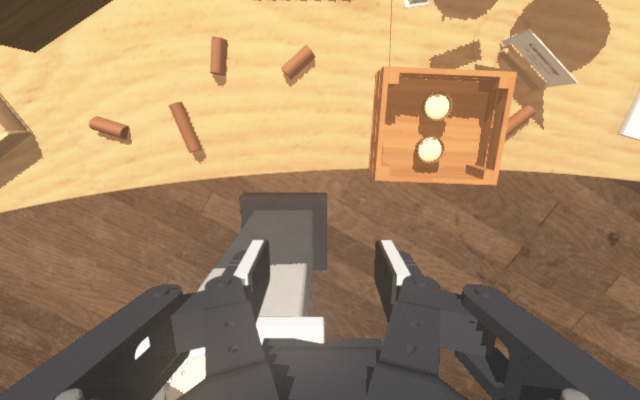

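Both cups are in the crate at (437,107) and (430,149). The logs are at (110,128), (218,57) and (298,62), and the roll at (185,128) stays. Next I approach the nearest log.

```bash
python3 -m inch '[{"claw":0,"travel":[0.2,0.05,0],"turn":0.24},{"claw":0,"travel":[0.4,0.1,0],"turn":0.24},{"claw":0,"travel":[0.63,0.125,0],"turn":0.24},{"claw":0,"travel":[0.63,0.125,0],"turn":0.24},{"claw":0,"travel":[0.63,0.125,0],"turn":0.24}]'
python3 -m inch '[{"claw":0,"travel":[0,0,-0.2],"turn":0.24},{"claw":0,"travel":[0,0,-0.4],"turn":0.24},{"claw":0,"travel":[0,0,-0.6],"turn":0.24},{"claw":0,"travel":[0,0,-0.8],"turn":0.24},{"claw":0,"travel":[0,0,-0.8],"turn":0.24}]'
python3 -m inch '[{"claw":0,"travel":[0,0,0],"turn":0.228},{"claw":0,"travel":[0,0,0],"turn":0.228},{"claw":0,"travel":[0,0,0],"turn":0.228},{"claw":0,"travel":[0,0,0],"turn":0.228},{"claw":0,"travel":[0,0,0],"turn":0.228}]'
cat >> h.py <<'E'
def near(im,c,x,y,z=.008,r=.045,f=None):
    """brown hue piece nearest to the expected x,y: k-means split into lit log / shadow / counter by colour"""
    s=get_state()
    h=cv2.cvtColor(np.ascontiguousarray(im),cv2.COLOR_RGB2HSV)
    u=proj(c,[[x+a*r,y+b*r,z] for a in(-1,1) for b in(-1,1)]);u0=np.maximum(u.min(0).astype(int),0);u1=u.max(0).astype(int)
    lab=cv2.cvtColor(np.ascontiguousarray(im[u0[1]:u1[1],u0[0]:u1[0]]),cv2.COLOR_RGB2LAB)
    v=lab.reshape(-1,3).astype(np.float32)
    cv2.setRNGSeed(1);_,l,k=cv2.kmeans(v,4,None,(3,40,.2),5,cv2.KMEANS_PP_CENTERS)
    l=l.reshape(lab.shape[:2])
    for i in range(4):
        for p in pieces(im,c,z,mask=cv2.copyMakeBorder((l==i).astype(np.uint8),u0[1],400-u1[1] if u1[1]<400 else 0,u0[0],640-u1[0] if u1[0]<640 else 0,cv2.BORDER_CONSTANT),amin=60,amax=20000): print(k[i].round(),p)
    print('tcp',s['position'].round(4),'yaw',2*np.degrees(np.arctan2(s['ee_rot'][2],s['ee_rot'][1])).round(1),s['clock'],u0,u1)
E
python3 -c "
from h import *
im,c=snap('wrist','w10.png');near(im,c,.531,-.129)"
```

```text
clock: 22.15
position: [0.5336, -0.1333, 0.3005]
ee_rot: [0.0, 0.929, 0.369, 0.0]
contact_force: [-0.7, -0.2, -0.1]
width: 0.0429
gripper_force: 0.0
clock: 22.65
position: [0.5286, -0.1323, 0.1358]
ee_rot: [-0.004, 0.73, 0.683, -0.002]
contact_force: [-0.6, 0.5, 0.3]
width: 0.0426
gripper_force: 0.0
clock: 23.15
position: [0.5327, -0.1338, 0.1414]
ee_rot: [0.001, 0.445, 0.896, 0.0]
contact_force: [-0.6, -0.1, 0.1]
width: 0.0425
gripper_force: 0.0
[197. 138. 165.] ([322.0, 183.0], 530, -128, 131, 125, 37.2)
[123. 136. 147.] ([321.0, 184.0], 526, -127, 42, 16, -67.7)
[123. 136. 147.] ([330.0, 196.0], 538, -129, 41, 4, -50.6)
[123. 136. 147.] ([394.0, 245.0], 609, -129, 10, 8, -49.5)
[123. 136. 147.] ([263.0, 250.0], 520, -203, 23, 10, -77.1)
[123. 136. 147.] ([381.0, 250.0], 604, -139, 23, 10, -29.5)
[ 80. 134. 142.] ([326.0, 192.0], 534, -128, 41, 8, -52.8)
[ 80. 134. 142.] ([273.0, 251.0], 526, -199, 19, 10, -55.0)
[ 80. 134. 142.] ([371.0, 251.0], 598, -144, 19, 11, -50.6)
[ 80. 134. 142.] ([393.0, 254.0], 615, -137, 10, 9, -49.1)
[154. 144. 158.] ([338.0, 197.0], 544, -124, 42, 9, -51.7)
tcp [ 0.5327 -0.1339  0.1413] yaw 127.4 23.2 [249 115] [398 260]
```

```bash
python3 -m inch '[{"claw":0,"travel":[0.03,0.04,-0.15],"turn":0},{"claw":0,"travel":[0.03,0.04,-0.3],"turn":0},{"claw":0,"travel":[0.03,0.04,-0.45],"turn":0},{"claw":0,"travel":[0.03,0.04,-0.55],"turn":0},{"claw":0,"travel":[0.03,0.04,-0.595],"turn":0}]' 20
python3 -m inch '[{"claw":-0.8,"travel":[0,0,0],"turn":0},{"claw":-0.8,"travel":[0,0,0],"turn":0},{"claw":-0.8,"travel":[0,0,0],"turn":0},{"claw":-0.8,"travel":[0,0,0],"turn":0},{"claw":-0.8,"travel":[0,0,0],"turn":0}]' 25
```

```text
clock: 23.7
position: [0.5375, -0.1254, 0.02]
ee_rot: [-0.001, 0.448, 0.894, -0.0]
contact_force: [-1.0, 0.7, -0.7]
width: 0.0427
gripper_force: 0.0
clock: 24.2
position: [0.5387, -0.1258, 0.022]
ee_rot: [0.001, 0.447, 0.895, 0.0]
contact_force: [0.4, 0.2, 2.9]
width: 0.0166
gripper_force: 25.2
```

```bash
python3 -m inch '[{"claw":-0.8,"travel":[0,0,0.1],"turn":0},{"claw":-0.8,"travel":[0,0,0.3],"turn":0},{"claw":-0.8,"travel":[0,0,0.5],"turn":0},{"claw":-0.8,"travel":[-0.03,0.1,0.65],"turn":-0.028},{"claw":-0.8,"travel":[-0.05,0.2,0.65],"turn":-0.028}]'
python3 -m inch '[{"claw":-0.8,"travel":[-0.03,0.2,0],"turn":0},{"claw":-0.8,"travel":[-0.06,0.4,0],"turn":0},{"claw":-0.8,"travel":[-0.09,0.6,0],"turn":0},{"claw":-0.8,"travel":[-0.12,0.8,0],"turn":0},{"claw":-0.8,"travel":[-0.15,1,0],"turn":0}]'
python3 -m inch '[{"claw":-0.8,"travel":[-0.03,0.2,0],"turn":0},{"claw":-0.8,"travel":[-0.06,0.4,0],"turn":0},{"claw":-0.8,"travel":[-0.09,0.6,0],"turn":0},{"claw":-0.8,"travel":[-0.1,0.9,0],"turn":0},{"claw":-0.8,"travel":[-0.1,0.9,0],"turn":0}]'
python3 -c "
from h import *
s=get_state();print(s['position'],s['width'],2*np.degrees(np.arctan2(s['ee_rot'][2],s['ee_rot'][1])));snap('wrist','w11.png')"
```

```text
clock: 24.7
position: [0.5311, -0.0865, 0.1562]
ee_rot: [0.005, 0.487, 0.873, 0.001]
contact_force: [-0.1, -0.3, -0.8]
width: 0.0166
gripper_force: 24.7
clock: 25.2
position: [0.4978, 0.1158, 0.1516]
ee_rot: [0.0, 0.486, 0.874, 0.0]
contact_force: [0.4, 0.8, -0.5]
width: 0.0165
gripper_force: 24.7
clock: 25.7
position: [0.4779, 0.2991, 0.1516]
ee_rot: [-0.0, 0.484, 0.875, 0.002]
contact_force: [-1.0, -0.8, -0.9]
width: 0.0168
gripper_force: 24.7
[0.47791508 0.29905203 0.15163376] 0.016766779257532748 122.0749191213073
```

```bash
python3 -m inch '[{"claw":-0.8,"travel":[0.005,-0.02,-0.15],"turn":0},{"claw":-0.8,"travel":[0.005,-0.02,-0.3],"turn":0},{"claw":-0.8,"travel":[0.005,-0.02,-0.45],"turn":0},{"claw":-0.8,"travel":[0.005,-0.02,-0.54],"turn":0},{"claw":-0.8,"travel":[0.005,-0.02,-0.56],"turn":0}]'
python3 -m inch '[{"claw":-0.8,"travel":[0,0,-0.03],"turn":0},{"claw":-0.8,"travel":[0,0,-0.06],"turn":0},{"claw":-0.8,"travel":[0,0,-0.06],"turn":0}]'
```

```text
clock: 26.25
position: [0.4776, 0.2883, 0.0371]
ee_rot: [-0.001, 0.486, 0.874, -0.002]
contact_force: [-0.1, -0.1, -0.5]
width: 0.0164
gripper_force: 24.7
clock: 26.55
position: [0.4794, 0.2901, 0.0273]
ee_rot: [0.0, 0.486, 0.874, 0.0]
contact_force: [0.7, 0.2, -0.3]
width: 0.0168
gripper_force: 24.7
```

```bash
python3 -m inch '[{"claw":-0.3,"travel":[0,0,-0.003],"turn":0},{"claw":-0.3,"travel":[0,0,-0.003],"turn":0},{"claw":-0.3,"travel":[0,0,-0.003],"turn":0},{"claw":-0.3,"travel":[0,0,0.1],"turn":0},{"claw":-0.2,"travel":[0,0,0.3],"turn":0}]' 20
python3 -m inch '[{"claw":0,"travel":[0,0,0.2],"turn":0},{"claw":0,"travel":[0,0,0.4],"turn":0},{"claw":0,"travel":[0.02,-0.2,0.6],"turn":0},{"claw":0,"travel":[0.04,-0.4,0.6],"turn":0},{"claw":0,"travel":[0.06,-0.6,0.6],"turn":0}]'
python3 -m inch '[{"claw":0,"travel":[0.04,-0.2,0],"turn":0},{"claw":0,"travel":[0.08,-0.4,0],"turn":0},{"claw":0,"travel":[0.12,-0.6,0],"turn":0},{"claw":0,"travel":[0.15,-0.7,0],"turn":0},{"claw":0,"travel":[0.15,-0.7,0],"turn":0}]'
python3 -c "
from h import *
im,c=snap('wrist','w12.png')
h=cv2.cvtColor(np.ascontiguousarray(im),cv2.COLOR_RGB2HSV)
m=((h[:,:,2]<205)&(h[:,:,1]>120)).astype(np.uint8)
for p in pieces(im,c,z=.008,mask=m,roi=(0,0,640,240)): print(p)
near(im,c,.541,-.024)"
```

```text
clock: 27.05
position: [0.477, 0.2894, 0.0853]
ee_rot: [-0.002, 0.486, 0.874, -0.003]
contact_force: [1.2, 0.2, 0.4]
width: 0.0345
gripper_force: 0.0
clock: 27.55
position: [0.4922, 0.1694, 0.2097]
ee_rot: [0.002, 0.485, 0.874, 0.002]
contact_force: [0.8, 0.0, -0.6]
width: 0.0428
gripper_force: 0.0
clock: 28.05
position: [0.5221, 0.0277, 0.2074]
ee_rot: [0.001, 0.487, 0.873, -0.0]
contact_force: [-0.2, 0.5, -0.3]
width: 0.0424
gripper_force: 0.0
([252.0, 12.0], 383, 131, 20, 9, -64.7)
([415.0, 8.0], 510, 212, 16, 6, -70.1)
([250.0, 38.0], 392, 110, 23, 10, -54.1)
([319.0, 65.0], 458, 123, 51, 22, 71.6)
([273.0, 56.0], 419, 108, 23, 9, -72.9)
([171.0, 218.0], 402, -103, 345, 38, 89.3)
([258.0, 162.0], 448, 4, 101, 57, 61.1)
([210.0, 188.0], 424, -40, 42, 7, -81.6)
([314.0, 231.0], 541, -23, 58, 22, -9.3)
[183. 140. 163.] ([261.0, 187.0], 474, -14, 39, 15, -61.6)
[183. 140. 163.] ([278.0, 203.0], 495, -19, 84, 21, -86.7)
[183. 140. 163.] ([317.0, 193.0], 523, 16, 54, 26, -84.0)
[183. 140. 163.] ([347.0, 203.0], 561, 22, 76, 38, -84.3)
[183. 140. 163.] ([289.0, 243.0], 527, -52, 45, 14, -84.3)
[183. 140. 163.] ([347.0, 261.0], 598, -34, 67, 37, -89.4)
[183. 140. 163.] ([309.0, 263.0], 560, -61, 52, 30, -82.8)
[116. 138. 148.] ([295.0, 219.0], 520, -22, 15, 13, 31.6)
[116. 138. 148.] ([316.0, 233.0], 547, -24, 44, 20, -8.0)
[116. 138. 148.] ([262.0, 255.0], 509, -84, 53, 13, -77.4)
[ 66. 133. 139.] ([271.0, 263.0], 518, -80, 49, 21, -60.5)
[174. 141. 162.] ([267.0, 197.0], 481, -19, 63, 11, -82.7)
[174. 141. 162.] ([289.0, 212.0], 510, -15, 87, 17, -86.8)
[174. 141. 162.] ([330.0, 198.0], 539, 18, 62, 10, -86.9)
[174. 141. 162.] ([347.0, 238.0], 583, -20, 97, 29, 89.0)
[174. 141. 162.] ([294.0, 256.0], 541, -64, 63, 18, -89.5)
[174. 141. 162.] ([359.0, 276.0], 617, -43, 12, 8, 31.6)
tcp [0.5214 0.0293 0.2073] yaw 121.8 28.1 [256 174] [368 280]
```

```bash
python3 -m inch '[{"claw":0,"travel":[0.12,-0.2,0],"turn":0.2},{"claw":0,"travel":[0.12,-0.27,-0.2],"turn":0.2},{"claw":0,"travel":[0.12,-0.27,-0.4],"turn":0.2},{"claw":0,"travel":[0.12,-0.27,-0.4],"turn":0.2},{"claw":0,"travel":[0.12,-0.27,-0.4],"turn":0.2}]'
python3 -m inch '[{"claw":0,"travel":[0,0,0],"turn":0.08},{"claw":0,"travel":[0,0,0],"turn":0.08},{"claw":0,"travel":[0,0,0],"turn":0.08}]'
python3 -c "
from h import *
im,c=snap('wrist','w13.png')
near(im,c,.545,-.024,r=.035)"
```

```text
clock: 28.6
position: [0.5441, -0.0223, 0.1259]
ee_rot: [-0.002, 0.191, 0.982, 0.0]
contact_force: [0.6, -0.4, 0.8]
width: 0.0426
gripper_force: 0.0
clock: 28.9
position: [0.5459, -0.0227, 0.1283]
ee_rot: [0.001, 0.068, 0.998, 0.0]
contact_force: [0.1, 0.5, 1.3]
width: 0.0424
gripper_force: 0.0
[ 90. 137. 147.] ([311.0, 193.0], 545, -26, 42, 17, -8.6)
[183. 140. 163.] ([275.0, 153.0], 502, -53, 10, 4, 82.2)
[183. 140. 163.] ([347.0, 171.0], 525, 1, 32, 23, -85.7)
[183. 140. 163.] ([285.0, 183.0], 527, -48, 31, 16, 88.3)
[183. 140. 163.] ([347.0, 211.0], 556, -2, 29, 28, -5.7)
[183. 140. 163.] ([286.0, 221.0], 560, -53, 31, 27, 82.2)
[183. 140. 163.] ([342.0, 240.0], 582, -9, 9, 7, 82.9)
[183. 140. 163.] ([323.0, 242.0], 581, -26, 21, 5, 82.2)
[121. 141. 153.] ([314.0, 168.0], 517, -23, 17, 12, 82.2)
[121. 141. 153.] ([319.0, 205.0], 548, -24, 41, 14, -8.3)
[174. 141. 162.] ([305.0, 159.0], 513, -23, 75, 16, 87.1)
[174. 141. 162.] ([346.0, 191.0], 540, -1, 29, 9, 89.5)
[174. 141. 162.] ([289.0, 198.0], 538, -49, 30, 16, 87.6)
[174. 141. 162.] ([326.0, 235.0], 574, -26, 73, 18, 82.2)
tcp [ 0.5459 -0.0228  0.1282] yaw 172.2 28.95 [268 151] [365 245]
```

```bash
python3 -m inch '[{"claw":0,"travel":[0,-0.01,-0.15],"turn":0},{"claw":0,"travel":[0,-0.01,-0.3],"turn":0},{"claw":0,"travel":[0,-0.01,-0.42],"turn":0},{"claw":0,"travel":[0,-0.01,-0.5],"turn":0},{"claw":0,"travel":[0,-0.01,-0.533],"turn":0}]' 20
python3 -m inch '[{"claw":-0.8,"travel":[0,0,0],"turn":0},{"claw":-0.8,"travel":[0,0,0],"turn":0},{"claw":-0.8,"travel":[0,0,0],"turn":0},{"claw":-0.8,"travel":[0,0,0],"turn":0},{"claw":-0.8,"travel":[0,0,0],"turn":0}]' 25
python3 -m inch '[{"claw":-0.8,"travel":[0,0,0.1],"turn":0},{"claw":-0.8,"travel":[0,0,0.3],"turn":0},{"claw":-0.8,"travel":[0,0,0.5],"turn":-0.1},{"claw":-0.8,"travel":[-0.05,0.1,0.65],"turn":-0.1},{"claw":-0.8,"travel":[-0.1,0.2,0.65],"turn":-0.1}]'
```

```text
clock: 29.45
position: [0.5446, -0.0251, 0.0195]
ee_rot: [-0.001, 0.069, 0.998, 0.0]
contact_force: [0.1, 0.4, -0.3]
width: 0.0425
gripper_force: 0.0
clock: 29.95
position: [0.5457, -0.0258, 0.0213]
ee_rot: [0.001, 0.068, 0.998, -0.0]
contact_force: [0.2, 0.6, 3.1]
width: 0.0168
gripper_force: 24.5
clock: 30.45
position: [0.5284, 0.0141, 0.1555]
ee_rot: [0.005, 0.225, 0.974, 0.001]
contact_force: [0.6, 0.3, 0.6]
width: 0.0165
gripper_force: 24.0
```

```bash
python3 -m inch '[{"claw":-0.8,"travel":[-0.05,0.2,0],"turn":-0.1},{"claw":-0.8,"travel":[-0.1,0.4,0],"turn":-0.1},{"claw":-0.8,"travel":[-0.15,0.6,0],"turn":-0.1},{"claw":-0.8,"travel":[-0.2,0.84,0],"turn":-0.1}]'
python3 -m inch '[{"claw":-0.8,"travel":[-0.05,0.2,0],"turn":-0.08},{"claw":-0.8,"travel":[-0.1,0.4,0],"turn":-0.08},{"claw":-0.8,"travel":[-0.15,0.6,0],"turn":-0.08},{"claw":-0.8,"travel":[-0.195,0.83,0],"turn":-0.08},{"claw":-0.8,"travel":[-0.195,0.83,0],"turn":-0.08}]'
python3 -m inch '[{"claw":-0.8,"travel":[0,0,0],"turn":0},{"claw":-0.8,"travel":[0,0,0],"turn":0}]'
```

```text
clock: 30.85
position: [0.4847, 0.1833, 0.151]
ee_rot: [0.0, 0.373, 0.928, 0.0]
contact_force: [-0.0, -0.1, 0.1]
width: 0.0168
gripper_force: 24.0
clock: 31.35
position: [0.4451, 0.3535, 0.1509]
ee_rot: [-0.0, 0.484, 0.875, 0.002]
contact_force: [-0.1, -1.3, -0.3]
width: 0.0172
gripper_force: 24.0
clock: 31.55
position: [0.4461, 0.3473, 0.1505]
ee_rot: [0.0, 0.486, 0.874, -0.0]
contact_force: [0.3, 0.8, -0.5]
width: 0.0168
gripper_force: 24.0
```

```bash
python3 -m inch '[{"claw":-0.8,"travel":[0,0,-0.15],"turn":0},{"claw":-0.8,"travel":[0,0,-0.3],"turn":0},{"claw":-0.8,"travel":[0,0,-0.45],"turn":0},{"claw":-0.8,"travel":[0,0,-0.54],"turn":0},{"claw":-0.8,"travel":[0,0,-0.57],"turn":0}]'
python3 -m inch '[{"claw":-0.8,"travel":[0,0,-0.03],"turn":0},{"claw":-0.8,"travel":[0,0,-0.05],"turn":0},{"claw":-0.8,"travel":[0,0,-0.05],"turn":0}]'
python3 -m inch '[{"claw":-0.3,"travel":[0,0,-0.002],"turn":0},{"claw":-0.3,"travel":[0,0,-0.002],"turn":0},{"claw":-0.3,"travel":[0,0,-0.002],"turn":0},{"claw":-0.3,"travel":[0,0,0.1],"turn":0},{"claw":-0.2,"travel":[0,0,0.3],"turn":0}]' 20
python3 -m inch '[{"claw":0,"travel":[0,0,0.2],"turn":0},{"claw":0,"travel":[0,0,0.4],"turn":0},{"claw":0,"travel":[0,-0.2,0.5],"turn":0},{"claw":0,"travel":[0,-0.4,0.5],"turn":0},{"claw":0,"travel":[0,-0.6,0.5],"turn":0}]'
python3 -m inch '[{"claw":0,"travel":[0,-0.2,0],"turn":-0.15},{"claw":0,"travel":[0,-0.3,0],"turn":-0.15},{"claw":0,"travel":[0,-0.35,0],"turn":-0.15},{"claw":0,"travel":[0,-0.35,0],"turn":-0.15},{"claw":0,"travel":[0,-0.35,0],"turn":-0.15}]'
python3 -c "
from h import *
im,c=snap('wrist','w14.png')
near(im,c,.455,.125,r=.04)"
```

```text
clock: 32.05
position: [0.4454, 0.3458, 0.0346]
ee_rot: [-0.001, 0.487, 0.873, -0.002]
contact_force: [-0.2, 0.2, -0.4]
width: 0.017
gripper_force: 24.0
clock: 32.35
position: [0.4467, 0.3482, 0.0269]
ee_rot: [0.0, 0.486, 0.874, 0.0]
contact_force: [0.1, -0.1, 0.1]
width: 0.0169
gripper_force: 24.0
clock: 32.85
position: [0.4441, 0.3471, 0.0846]
ee_rot: [-0.002, 0.486, 0.874, -0.003]
contact_force: [0.8, 0.6, -0.3]
width: 0.034
gripper_force: 0.0
clock: 33.35
position: [0.4465, 0.2276, 0.1879]
ee_rot: [0.001, 0.485, 0.874, 0.001]
contact_force: [0.7, -0.8, 0.1]
width: 0.0429
gripper_force: 0.0
clock: 33.85
position: [0.4463, 0.1586, 0.1868]
ee_rot: [0.0, 0.676, 0.737, 0.0]
contact_force: [0.7, 0.0, 0.2]
width: 0.0426
gripper_force: 0.0
[180. 140. 162.] ([327.0, 216.0], 455, 126, 88, 86, 4.9)
[111. 138. 150.] ([319.0, 216.0], 446, 127, 43, 8, 75.0)
[111. 138. 150.] ([332.0, 216.0], 460, 126, 44, 9, 73.7)
[138. 143. 156.] ([336.0, 221.0], 463, 123, 43, 8, 72.8)
[ 79. 136. 144.] ([326.0, 216.0], 453, 128, 42, 6, 72.6)
[ 79. 136. 144.] ([368.0, 249.0], 500, 97, 19, 4, -82.9)
tcp [0.4463 0.1589 0.1867] yaw 95.0 33.9 [286 177] [371 258]
```

```bash
python3 -m inch '[{"claw":0,"travel":[0.059,-0.166,0],"turn":-0.122},{"claw":0,"travel":[0.059,-0.166,-0.1],"turn":-0.122},{"claw":0,"travel":[0.059,-0.166,-0.25],"turn":-0.122},{"claw":0,"travel":[0.059,-0.166,-0.4],"turn":-0.122},{"claw":0,"travel":[0.059,-0.166,-0.4],"turn":-0.122}]' 20
python3 -c "
from h import *
im,c=snap('wrist','w15.png')
near(im,c,.457,.126,r=.03)"
```

```text
clock: 34.4
position: [0.455, 0.1256, 0.1034]
ee_rot: [-0.002, 0.804, 0.595, -0.004]
contact_force: [-0.7, 0.6, -0.2]
width: 0.0424
gripper_force: 0.0
[ 88. 136. 144.] ([320.0, 208.0], 453, 128, 41, 4, 72.9)
[ 88. 136. 144.] ([275.0, 248.0], 411, 108, 12, 2, 70.8)
[ 88. 136. 144.] ([370.0, 249.0], 480, 87, 12, 7, 73.2)
[195. 139. 164.] ([324.0, 205.0], 456, 127, 76, 74, -16.8)
[149. 144. 157.] ([335.0, 210.0], 463, 123, 43, 10, 73.4)
[121. 139. 152.] ([327.0, 204.0], 460, 126, 44, 13, 73.1)
[121. 139. 152.] ([313.0, 212.0], 447, 127, 42, 8, 76.0)
tcp [0.4567 0.1257 0.1053] yaw 73.0 34.45 [274 158] [376 256]
```

```bash
python3 -m inch '[{"claw":0,"travel":[0.006,0,-0.15],"turn":0},{"claw":0,"travel":[0.006,0,-0.28],"turn":0},{"claw":0,"travel":[0.006,0,-0.38],"turn":0},{"claw":0,"travel":[0.006,0,-0.418],"turn":0},{"claw":0,"travel":[0.006,0,-0.418],"turn":0}]' 20
python3 -m inch '[{"claw":-0.8,"travel":[0,0,0],"turn":0},{"claw":-0.8,"travel":[0,0,0],"turn":0},{"claw":-0.8,"travel":[0,0,0],"turn":0},{"claw":-0.8,"travel":[0,0,0],"turn":0},{"claw":-0.8,"travel":[0,0,0],"turn":0}]' 25
python3 -m inch '[{"claw":-0.8,"travel":[0,0,0.1],"turn":0},{"claw":-0.8,"travel":[0,0,0.3],"turn":0},{"claw":-0.8,"travel":[0,0,0.5],"turn":0.1},{"claw":-0.8,"travel":[0,0,0.65],"turn":0.1},{"claw":-0.8,"travel":[0,0,0.65],"turn":0.1}]'
```

```text
clock: 34.95
position: [0.4597, 0.1256, 0.0233]
ee_rot: [0.0, 0.804, 0.595, 0.0]
contact_force: [-0.2, -0.1, 0.9]
width: 0.0426
gripper_force: 0.0
clock: 35.45
position: [0.4605, 0.1254, 0.0243]
ee_rot: [0.001, 0.804, 0.594, 0.002]
contact_force: [-0.4, 0.5, 6.0]
width: 0.0159
gripper_force: 24.9
clock: 35.95
position: [0.4623, 0.1255, 0.1576]
ee_rot: [0.003, 0.701, 0.713, 0.004]
contact_force: [1.1, 0.6, -0.1]
width: 0.016
gripper_force: 24.2
```

```bash
python3 -m inch '[{"claw":-0.8,"travel":[-0.04,0.2,0],"turn":0.1},{"claw":-0.8,"travel":[-0.07,0.4,0],"turn":0.1},{"claw":-0.8,"travel":[-0.1,0.55,0],"turn":0.1},{"claw":-0.8,"travel":[-0.115,0.69,0],"turn":0.1}]'
python3 -m inch '[{"claw":-0.8,"travel":[-0.04,0.2,0],"turn":0.071},{"claw":-0.8,"travel":[-0.07,0.4,0],"turn":0.071},{"claw":-0.8,"travel":[-0.1,0.55,0],"turn":0.071},{"claw":-0.8,"travel":[-0.115,0.69,0],"turn":0.071},{"claw":-0.8,"travel":[-0.115,0.69,0],"turn":0.071}]'
python3 -m inch '[{"claw":-0.8,"travel":[0,0,0],"turn":0},{"claw":-0.8,"travel":[0,0,0],"turn":0}]'
```

```text
clock: 36.35
position: [0.4348, 0.2641, 0.1521]
ee_rot: [-0.0, 0.582, 0.813, -0.001]
contact_force: [0.3, -0.5, -0.1]
width: 0.0157
gripper_force: 24.2
clock: 36.85
position: [0.4124, 0.4041, 0.1519]
ee_rot: [-0.001, 0.486, 0.874, 0.0]
contact_force: [-0.0, -0.1, 0.3]
width: 0.0156
gripper_force: 24.2
clock: 37.05
position: [0.4128, 0.3999, 0.1523]
ee_rot: [-0.0, 0.488, 0.873, -0.001]
contact_force: [0.2, -0.9, -0.4]
width: 0.016
gripper_force: 24.2
```

```bash
python3 -m inch '[{"claw":-0.8,"travel":[0,0,-0.15],"turn":0},{"claw":-0.8,"travel":[0,0,-0.3],"turn":0},{"claw":-0.8,"travel":[0,0,-0.45],"turn":0},{"claw":-0.8,"travel":[0,0,-0.54],"turn":0},{"claw":-0.8,"travel":[0,0,-0.57],"turn":0}]'
python3 -m inch '[{"claw":-0.8,"travel":[0,0,-0.025],"turn":0},{"claw":-0.8,"travel":[0,0,-0.045],"turn":0},{"claw":-0.8,"travel":[0,0,-0.045],"turn":0}]'
python3 -m inch '[{"claw":-0.8,"travel":[0,0,-0.01],"turn":0},{"claw":-0.8,"travel":[0,0,-0.01],"turn":0}]'
```

```text
clock: 37.55
position: [0.4122, 0.3988, 0.0369]
ee_rot: [-0.001, 0.488, 0.873, -0.002]
contact_force: [0.1, 0.7, -0.4]
width: 0.0158
gripper_force: 24.2
clock: 37.85
position: [0.4136, 0.4011, 0.0304]
ee_rot: [0.0, 0.487, 0.873, 0.0]
contact_force: [0.1, 0.6, -0.9]
width: 0.0159
gripper_force: 24.2
clock: 38.05
position: [0.4135, 0.4013, 0.0284]
ee_rot: [0.0, 0.487, 0.873, 0.0]
contact_force: [0.2, -0.3, 0.4]
width: 0.0156
gripper_force: 24.2
```

Released next, then I rise and back off to check the box, the counter and the lid.

```bash
python3 -m inch '[{"claw":-0.3,"travel":[0,0,0],"turn":0},{"claw":-0.3,"travel":[0,0,0],"turn":0},{"claw":-0.3,"travel":[0,0,0],"turn":0},{"claw":-0.3,"travel":[0,0,0.1],"turn":0},{"claw":-0.2,"travel":[0,0,0.3],"turn":0}]' 20
python3 -m inch '[{"claw":0.2,"travel":[0,0,0.2],"turn":-0.2},{"claw":0.2,"travel":[0,0,0.4],"turn":-0.2},{"claw":0.2,"travel":[-0.1,-0.1,0.6],"turn":-0.2},{"claw":0.2,"travel":[-0.15,-0.25,0.8],"turn":-0.2},{"claw":0.2,"travel":[-0.18,-0.45,0.9],"turn":-0.2}]'
python3 -m inch '[{"claw":0.2,"travel":[0,0,0],"turn":-0.24},{"claw":0.2,"travel":[0,0,0],"turn":-0.24},{"claw":0.2,"travel":[0,0,0],"turn":-0.24},{"claw":0.2,"travel":[0,0,0],"turn":-0.24},{"claw":0.2,"travel":[0,0,0],"turn":-0.24}]'
python3 -m inch '[{"claw":0.2,"travel":[0,0,0],"turn":-0.06},{"claw":0.2,"travel":[0,0,0],"turn":-0.06}]'
python3 -c "
from h import *
im,c=snap('wrist','w16.png');s=get_state();print(s['position'],s['clock'],2*np.degrees(np.arctan2(s['ee_rot'][2],s['ee_rot'][1])))"
```

```text
clock: 38.55
position: [0.4112, 0.3995, 0.0857]
ee_rot: [-0.002, 0.487, 0.873, -0.004]
contact_force: [1.2, 0.9, 0.1]
width: 0.034
gripper_force: 0.0
clock: 39.05
position: [0.3776, 0.3119, 0.2714]
ee_rot: [0.0, 0.733, 0.68, 0.003]
contact_force: [-0.3, -0.1, 0.9]
width: 0.0508
gripper_force: 0.0
clock: 39.55
position: [0.377, 0.311, 0.268]
ee_rot: [0.0, 0.932, 0.361, 0.0]
contact_force: [-0.2, 0.2, -0.3]
width: 0.0515
gripper_force: 0.0
clock: 39.75
position: [0.377, 0.311, 0.2679]
ee_rot: [0.0, 0.962, 0.273, -0.0]
contact_force: [-0.1, 0.6, 0.7]
width: 0.0507
gripper_force: 0.0
[0.37703158 0.311017   0.26791061] 39.8 31.750233415422123
```

View pics/w16.png

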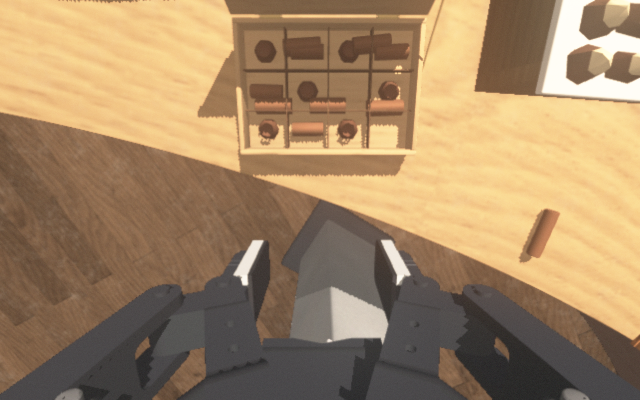

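The three logs lie in the box at (272,106), (328,106) and (387,107), and only the roll at (543,233) is left on the counter in view. The lid is still open, so I go back to the pull.

```bash
python3 -c "
from h import *
im,c=load('w6.png');q=plane(c,[(425,192),(477,140)],.009);print('roll vis len',np.linalg.norm(q[0]-q[1]))"
python3 -m inch '[{"claw":0.2,"travel":[0.2,0.12,0.05],"turn":0},{"claw":0.2,"travel":[0.4,0.24,0.05],"turn":0},{"claw":0.2,"travel":[0.6,0.35,0.05],"turn":0},{"claw":0.2,"travel":[0.8,0.46,0.05],"turn":0}]'
python3 -m inch '[{"claw":0.2,"travel":[0.15,0.09,0],"turn":0},{"claw":0.2,"travel":[0.274,0.158,0],"turn":0},{"claw":0.2,"travel":[0.274,0.158,0],"turn":0},{"claw":0.2,"travel":[0.274,0.158,-0.1],"turn":0},{"claw":0.2,"travel":[0.274,0.158,-0.1],"turn":0}]'
python3 -c "
from h import *
im,c=snap('wrist','w17.png');s=get_state();print(s['position'])
print(proj(c,[[.5918,.4347,.1445],s['position']]))
print(proj(c,[.5918-.851*.0265-.026,.4347-.525*.0265+.0426,.168]))"
```

```text
roll vis len 0.06190714251055281
clock: 40.2
position: [0.5385, 0.4039, 0.278]
ee_rot: [0.0, 0.961, 0.275, 0.0]
contact_force: [-0.4, -0.1, 0.6]
width: 0.0517
gripper_force: 0.0
clock: 40.7
position: [0.5903, 0.4338, 0.2549]
ee_rot: [0.001, 0.961, 0.275, -0.003]
contact_force: [-0.3, -0.7, -0.1]
width: 0.051
gripper_force: 0.0
[0.59063939 0.43397723 0.25640737]
[[323.66061231 201.25866776]
 [325.09010964 273.78573647]]
[[255.18184992 244.33571382]]
```

View pics/w17.png

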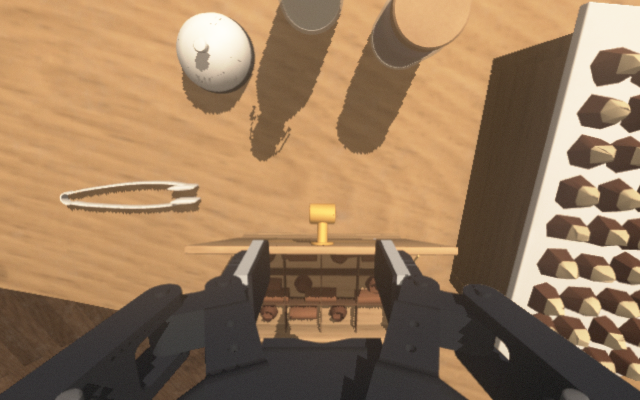

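The pull is at (322,213), with its stem running down to the lid's top edge at v=247. It sits slightly closer to the box than my last held pose, so I recompute.

```bash
python3 - <<'E'
from h import *
im,c=load('w17.png')
p=plane(c,[(322,213)],.147)[0];print(p,(p[:2]-[.5216,.3929])@[.851,.525],(p[:2]-[.5216,.3929])@[-.525,.851])
q=plane(c,[(186,250),(457,250)],.168);print(q, (q.mean(0)[:2]-[.5216,.3929])@[.851,.525],np.degrees(np.arctan2(*(q[0]-q[1])[[1,0]]))-90)
E
```

```text
[0.58365191 0.43114702 0.147     ] 0.07288585957969086 -2.903474265426707e-05
[[0.51234848 0.5043836  0.168     ]
 [0.61756683 0.33553771 0.168     ]] 0.05110420693925897 31.929593983416865
```

```bash
python3 -m inch '[{"claw":0.2,"travel":[-0.035,-0.014,-0.15],"turn":0},{"claw":0.2,"travel":[-0.035,-0.014,-0.3],"turn":0},{"claw":0.2,"travel":[-0.035,-0.014,-0.43],"turn":0},{"claw":0.2,"travel":[-0.035,-0.014,-0.53],"turn":0},{"claw":0.2,"travel":[-0.035,-0.014,-0.53],"turn":0}]' 20
python3 -m inch '[{"claw":-0.8,"travel":[0,0,0],"turn":0},{"claw":-0.8,"travel":[0,0,0],"turn":0},{"claw":-0.8,"travel":[0,0,0],"turn":0},{"claw":-0.8,"travel":[0,0,0],"turn":0},{"claw":-0.8,"travel":[0,0,0],"turn":0}]' 30
python3 - <<'E'
import numpy as np
e=np.array([.851,.525]);r=132.7
ph=np.radians(np.r_[np.linspace(123.5,33.5,21),np.linspace(31,13.2,10)])
P=np.c_[-r*np.cos(ph)[:,None]*e,r*np.sin(ph)]/200
for k in range(0,30,5): print(k,(P[k+1:k+6]-P[k]).round(3).tolist(), (P[k+5]*200+[521.6,392.9,39]).round(1))
E
```

```text
clock: 41.25
position: [0.5829, 0.4308, 0.1496]
ee_rot: [0.001, 0.961, 0.275, -0.003]
contact_force: [-0.5, -0.1, -0.6]
width: 0.0516
gripper_force: 0.0
clock: 41.75
position: [0.5866, 0.4314, 0.1545]
ee_rot: [0.0, 0.962, 0.275, 0.002]
contact_force: [1.4, -4.0, 5.5]
width: 0.0187
gripper_force: 32.0
0 [[-0.038, -0.023, 0.027], [-0.077, -0.048, 0.05], [-0.119, -0.073, 0.07], [-0.161, -0.099, 0.086], [-0.204, -0.126, 0.098]] [543.1 406.2 169.3]
5 [[-0.044, -0.027, 0.008], [-0.088, -0.054, 0.012], [-0.132, -0.082, 0.012], [-0.177, -0.109, 0.007], [-0.22, -0.136, -0.001]] [499.1 379.  169. ]
10 [[-0.043, -0.027, -0.012], [-0.085, -0.053, -0.029], [-0.126, -0.078, -0.049], [-0.165, -0.102, -0.073], [-0.203, -0.125, -0.1]] [458.5 353.9 149. ]
15 [[-0.036, -0.022, -0.031], [-0.069, -0.043, -0.065], [-0.101, -0.062, -0.102], [-0.129, -0.08, -0.142], [-0.155, -0.096, -0.184]] [427.4 334.8 112.2]
20 [[-0.013, -0.008, -0.024], [-0.023, -0.014, -0.044], [-0.032, -0.02, -0.065], [-0.041, -0.025, -0.085], [-0.049, -0.03, -0.106]] [417.7 328.8  91. ]
25 [[-0.007, -0.005, -0.021], [-0.014, -0.009, -0.043], [-0.02, -0.012, -0.064], [-0.026, -0.016, -0.086], [-0.03, -0.019, -0.109]] [411.7 325.1  69.3]
```

```bash
python3 -m inch '[{"claw":-0.8,"travel":[-0.038,-0.023,0.027],"turn":0},{"claw":-0.8,"travel":[-0.077,-0.048,0.050],"turn":0},{"claw":-0.8,"travel":[-0.119,-0.073,0.070],"turn":0},{"claw":-0.8,"travel":[-0.161,-0.099,0.086],"turn":0},{"claw":-0.8,"travel":[-0.204,-0.126,0.098],"turn":0}]'
python3 -m inch '[{"claw":-0.8,"travel":[-0.044,-0.027,0.008],"turn":0},{"claw":-0.8,"travel":[-0.088,-0.054,0.012],"turn":0},{"claw":-0.8,"travel":[-0.132,-0.082,0.012],"turn":0},{"claw":-0.8,"travel":[-0.177,-0.109,0.007],"turn":0},{"claw":-0.8,"travel":[-0.220,-0.136,-0.001],"turn":0}]'
```

```text
clock: 42.25
position: [0.5471, 0.4071, 0.1734]
ee_rot: [-0.0, 0.962, 0.275, 0.004]
contact_force: [5.1, -1.1, 0.8]
width: 0.0193
gripper_force: 31.1
clock: 42.75
position: [0.5032, 0.38, 0.1743]
ee_rot: [-0.0, 0.961, 0.275, 0.005]
contact_force: [2.9, -2.2, 7.4]
width: 0.0194
gripper_force: 32.7
```

```bash
python3 -m inch '[{"claw":-0.8,"travel":[-0.043,-0.027,-0.012],"turn":0},{"claw":-0.8,"travel":[-0.085,-0.053,-0.029],"turn":0},{"claw":-0.8,"travel":[-0.126,-0.078,-0.049],"turn":0},{"claw":-0.8,"travel":[-0.165,-0.102,-0.073],"turn":0},{"claw":-0.8,"travel":[-0.203,-0.125,-0.100],"turn":0}]'
python3 -m inch '[{"claw":-0.8,"travel":[-0.036,-0.022,-0.031],"turn":0},{"claw":-0.8,"travel":[-0.069,-0.043,-0.065],"turn":0},{"claw":-0.8,"travel":[-0.101,-0.062,-0.102],"turn":0},{"claw":-0.8,"travel":[-0.129,-0.080,-0.142],"turn":0},{"claw":-0.8,"travel":[-0.155,-0.096,-0.184],"turn":0}]'
```

```text
clock: 43.25
position: [0.4608, 0.3539, 0.1544]
ee_rot: [0.0, 0.961, 0.275, 0.003]
contact_force: [0.4, -5.6, 10.7]
width: 0.0193
gripper_force: 35.2
clock: 43.75
position: [0.4276, 0.3335, 0.1157]
ee_rot: [0.001, 0.961, 0.275, -0.001]
contact_force: [-1.4, -7.1, 6.4]
width: 0.0193
gripper_force: 38.1
```

```bash
python3 -m inch '[{"claw":-0.8,"travel":[-0.013,-0.008,-0.024],"turn":0},{"claw":-0.8,"travel":[-0.023,-0.014,-0.044],"turn":0},{"claw":-0.8,"travel":[-0.032,-0.020,-0.065],"turn":0},{"claw":-0.8,"travel":[-0.041,-0.025,-0.085],"turn":0},{"claw":-0.8,"travel":[-0.049,-0.030,-0.106],"turn":0}]'
python3 -m inch '[{"claw":-0.8,"travel":[-0.004,-0.003,-0.011],"turn":0},{"claw":-0.8,"travel":[-0.007,-0.005,-0.021],"turn":0},{"claw":-0.8,"travel":[-0.011,-0.007,-0.032],"turn":0},{"claw":-0.8,"travel":[-0.014,-0.009,-0.043],"turn":0},{"claw":-0.8,"travel":[-0.017,-0.010,-0.053],"turn":0}]'
```

```text
clock: 44.25
position: [0.4173, 0.3272, 0.0938]
ee_rot: [0.002, 0.961, 0.275, -0.002]
contact_force: [-1.5, -8.3, 5.9]
width: 0.0194
gripper_force: 39.1
clock: 44.75
position: [0.4137, 0.325, 0.083]
ee_rot: [0.002, 0.961, 0.275, -0.002]
contact_force: [-1.8, -7.9, 4.9]
width: 0.0192
gripper_force: 39.3
```

```bash
python3 -m inch '[{"claw":-0.8,"travel":[-0.002,-0.001,-0.009],"turn":0},{"claw":-0.8,"travel":[-0.004,-0.002,-0.018],"turn":0},{"claw":-0.8,"travel":[-0.006,-0.004,-0.027],"turn":0},{"claw":-0.8,"travel":[-0.008,-0.005,-0.036],"turn":0},{"claw":-0.8,"travel":[-0.008,-0.005,-0.036],"turn":0}]'
python3 -m inch '[{"claw":-0.8,"travel":[-0.001,-0.001,-0.006],"turn":0},{"claw":-0.8,"travel":[-0.002,-0.001,-0.012],"turn":0},{"claw":-0.8,"travel":[-0.002,-0.001,-0.012],"turn":0}]'
```

```text
clock: 45.25
position: [0.4118, 0.3238, 0.0754]
ee_rot: [0.002, 0.961, 0.275, -0.003]
contact_force: [-1.9, -9.6, 3.0]
width: 0.019
gripper_force: 39.4
clock: 45.55
position: [0.4112, 0.3234, 0.0731]
ee_rot: [0.002, 0.961, 0.275, -0.003]
contact_force: [-1.5, -8.4, 4.2]
width: 0.0195
gripper_force: 39.5
```

```bash
python3 -m inch '[{"claw":-0.8,"travel":[-0.001,0,-0.006],"turn":0},{"claw":-0.8,"travel":[-0.001,-0.001,-0.012],"turn":0},{"claw":-0.8,"travel":[-0.001,-0.001,-0.012],"turn":0}]'
python3 -m inch '[{"claw":-0.8,"travel":[0,0,-0.005],"turn":0},{"claw":-0.8,"travel":[0,0,-0.010],"turn":0},{"claw":-0.8,"travel":[0,0,-0.010],"turn":0}]'
```

```text
clock: 45.85
position: [0.4107, 0.3231, 0.0706]
ee_rot: [0.002, 0.961, 0.275, -0.003]
contact_force: [-1.9, -8.4, 3.4]
width: 0.0194
gripper_force: 39.5
clock: 46.15
position: [0.4103, 0.3229, 0.0685]
ee_rot: [0.002, 0.961, 0.275, -0.004]
contact_force: [-1.7, -9.5, 4.8]
width: 0.0189
gripper_force: 39.6
```

```bash
python3 -m inch '[{"claw":-0.8,"travel":[0,0,-0.005],"turn":0},{"claw":-0.8,"travel":[0,0,-0.010],"turn":0},{"claw":-0.8,"travel":[0,0,-0.010],"turn":0}]'
python3 -m inch '[{"claw":-0.8,"travel":[0,0,-0.005],"turn":0},{"claw":-0.8,"travel":[0,0,-0.010],"turn":0},{"claw":-0.8,"travel":[0,0,-0.010],"turn":0}]'
```

```text
clock: 46.45
position: [0.41, 0.3227, 0.0665]
ee_rot: [0.002, 0.961, 0.275, -0.004]
contact_force: [-2.5, -8.6, 5.7]
width: 0.019
gripper_force: 39.7
clock: 46.75
position: [0.41, 0.3227, 0.0662]
ee_rot: [0.002, 0.961, 0.275, -0.004]
contact_force: [-6.2, -11.0, 16.4]
width: 0.0194
gripper_force: 41.2
```

```bash
python3 -m inch '[{"claw":0.2,"travel":[0,0,0.008],"turn":0},{"claw":0.2,"travel":[0,0,0.008],"turn":0},{"claw":0.2,"travel":[0,0,0.008],"turn":0},{"claw":0.2,"travel":[0,0,0.1],"turn":0},{"claw":0.2,"travel":[0,0,0.3],"turn":0}]'
python3 -m inch '[{"claw":0.2,"travel":[0,0,0.05],"turn":0},{"claw":0.2,"travel":[0,0,0.05],"turn":0}]'
cat > pl.py <<'E'
from h import *
im,c=snap('wrist'); x,y=proj(c,[.412,.326,.067])[0].astype(int)
h=cv2.cvtColor(np.ascontiguousarray(im),cv2.COLOR_RGB2HSV); m=((h[:,:,1]>125)&(h[:,:,2]>150)&(h[:,:,0]>18)).astype(np.uint8)
s=m[y-30:y+20,x-30:x+30]; n,l,st,ce=cv2.connectedComponentsWithStats(s); i=1+st[1:,4].argmax(); o=st[i]
uv=ce[i]+[x-30,y-30]; print((x,y),uv,o,get_state()['position'],plane(c,[uv],.067)); np.savez('pics/pl%d.npz'%int(get_state()['clock']*100),uv=uv,**c)
E
python3 pl.py
python3 -m inch '[{"claw":0.2,"travel":[-0.1,-0.1,0.3],"turn":0},{"claw":0.2,"travel":[-0.2,-0.2,0.6],"turn":0},{"claw":0.2,"travel":[-0.2,-0.25,0.8],"turn":0},{"claw":0.2,"travel":[-0.2,-0.25,0.8],"turn":0},{"claw":0.2,"travel":[-0.2,-0.25,0.8],"turn":0}]'
python3 -m inch '[{"claw":0.2,"travel":[0,0,0],"turn":0},{"claw":0.2,"travel":[0,0,0],"turn":0}]'
python3 pl.py
python3 - <<'E'
from h import *; import glob
a,b=[dict(np.load(f)) for f in sorted(glob.glob('pics/pl*.npz'))]
o1,d1=ray(a,a['uv']);o2,d2=ray(b,b['uv']);s=np.linalg.lstsq(np.c_[d1[0],-d2[0]],o2-o1,rcond=None)[0];print('pull',o1+s[0]*d1[0],o2+s[1]*d2[0])
im,c=snap('wrist','w20.png')
h=cv2.cvtColor(np.ascontiguousarray(im),cv2.COLOR_RGB2HSV)
# vertical profile at front edge
u=proj(c,[.385,.30,.043])[0];print(u)
for du in(-60,60): print([int(v) for v in h[int(u[1])-25:int(u[1])+25,int(u[0])+du,2]])
print(get_state()['contact_force'],get_state()['clock'])
E
```

```text
clock: 47.25
position: [0.411, 0.325, 0.1223]
ee_rot: [0.001, 0.961, 0.275, -0.004]
contact_force: [0.4, 1.3, -0.3]
width: 0.051
gripper_force: 0.0
clock: 47.45
position: [0.4144, 0.327, 0.1363]
ee_rot: [-0.001, 0.961, 0.275, 0.002]
contact_force: [0.5, 0.1, 0.1]
width: 0.0514
gripper_force: 0.0
(np.int64(323), np.int64(225)) [324.65789474 224.69856459] [ 17  23  30  15 418] [0.4132909  0.32626164 0.13484823] [[0.41300504 0.32560182 0.067     ]]
clock: 48.0
position: [0.3739, 0.276, 0.2968]
ee_rot: [-0.0, 0.962, 0.275, 0.002]
contact_force: [0.4, 0.4, 0.2]
width: 0.0515
gripper_force: 0.0
clock: 48.2
position: [0.3724, 0.2757, 0.2922]
ee_rot: [0.0, 0.961, 0.275, -0.002]
contact_force: [0.5, 0.3, -0.6]
width: 0.0513
gripper_force: 0.0
(np.int64(303), np.int64(121)) [303.39130435 123.43478261] [21 28 19  7 46] [0.37244976 0.27574256 0.29227578] [[0.41001958 0.32451386 0.067     ]]
pull [0.41043074 0.3239024  0.05820848] [0.40955608 0.3248199  0.05828724]
[311.37976783 152.55662393]
[239, 240, 240, 239, 232, 197, 157, 152, 154, 154, 155, 153, 152, 151, 146, 148, 144, 146, 148, 148, 149, 149, 151, 151, 153, 152, 150, 151, 150, 146, 149, 168, 194, 173, 121, 109, 115, 116, 116, 117, 118, 120, 123, 122, 120, 116, 116, 116, 117, 119]
[245, 245, 245, 244, 244, 229, 183, 163, 158, 160, 158, 154, 155, 155, 153, 154, 155, 157, 160, 155, 158, 155, 155, 152, 156, 158, 159, 156, 155, 160, 172, 207, 233, 240, 241, 240, 241, 241, 240, 240, 238, 237, 234, 235, 235, 234, 236, 237, 237, 239]
[ 0.07815954 -0.02839037  0.60104027] 48.3
```

```bash
python3 - <<'E'
from h import *
im,c=snap('top','t9.png')
h=im.astype(int);m=(h.sum(2)<330).astype(np.uint8)
n,l,st,ce=cv2.connectedComponentsWithStats(m)
for i in range(1,n):
    p=plane(c,[ce[i]],.01)[0]
    if 10<st[i,4]<200 and .42<p[0]<.58 and -.45<p[1]<.25: print(ce[i].round(),st[i,4],p.round(3))
E
```

```text
[426. 194.] 118 [ 0.546 -0.327  0.01 ]
[456. 193.] 11 [ 0.547 -0.423  0.01 ]
[437. 198.] 11 [ 0.533 -0.363  0.01 ]
[317. 224.] 136 [0.454 0.018 0.01 ]
```

Only the roll at (317,224) and the card's shadows remain near the work area, the lid is shut and the arm is clear. I'm handing it in.

```bash
python3 -c "
from rig import ticket
print(ticket.sign_off())"
```

```text
the job is handed in; nothing more can be done
None
```

The job is handed in at about 48 s: both cups are in the reject crate, the three loose logs I found are in the praline box with the packed ones, and the lid is lowered shut; I moved nothing else.

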